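# Swap worn grinding balls for new bars and show the worn ones to the camera

## Robot

A 6-joint arm with a two-finger parallel gripper is mounted at the origin on the work surface. World frame = base frame: x ahead of the robot, y to its left, z up, the work surface at z = 0. Lengths are in mm, angles in degrees, forces in N, time in s.
With the tool pointing down it reaches from about 350 to 925 mm from the base axis. Payload 6.4 kg.
Tool frame: the origin (TCP) lies midway between the tips of the shut fingers; the grasp point (between the pads) lies 19 mm behind it (env.grip_point_offset is the distance from the TCP to the grasp point, in mm); z points along the fingers, x is the direction in which the jaws open and shut, and the axes are right-handed (so a half turn about z gives the same grasp; the last joint's range is limited). The gripper opens to 94 mm and grips with 3 to 60 N. Pads are 16 mm wide; open, the fingers measure 119 mm over their backs; the gripper's body (75 mm by 177 mm) begins 78 mm behind the grasp point.
Start: joints at [-73.574, 14.043, 89.255, -0, 76.702, -9.975], TCP at [289.038, -582.212, 171.155] pointing down, gripper open.
Joint ranges: [-179.41, 179.41], [-58.25, 129.5], [7.25, 145.43], [-54.29, 234.29], [11.92, 165.04], [-157.13, 157.13]. Speed limits (degrees/s): [147.25, 147.25, 180, 180, 180, 180].

## Interface

Orientations are given as a 3x3 rotation matrix whose columns are the frame's x, y, z axes.
In Python, from rig import get_state, capture, camera_params, job, env gives the robot as it stands.
- The arm moves only by the tool arm_command, never from a script. Its argument "deltas" is a list of rows, each a list of 3 entries, a list of its own where there are three numbers: the shift along the tool's x, y, z in cm, then the turn, a rotation vector about the tool's x, y, z in rad, then the opening, from 0 (shut) to 1 (fully open). In form: [[[x, y, z], [rx, ry, rz], grip], ...]. A call has 1 to 10 rows; each row is the pose to reach, as a shift and turn from the pose measured when the call began, along the tool's axes at that moment; what a row does not reach only later rows make up. A row lasts 1/10 s, in which the tool goes at most 50 mm and 8.59 degrees, less where a joint would pass 70% of its speed; a pose out of reach is approached as far as the arm can. A call with a gripper value outside its range is refused whole. The fingers move at their own pace and stop on an object; the grip force is fixed at half the most. Time passes only in rows, so rows that repeat a pose let the fingers close. It gives the time, the measured TCP pose, the force and the opening at its end, in the units of the state.
- get_state(): the state, without advancing time (a new reading comes with each control period).
- capture(name): name is "scene" or "top"; returns the picture (420x560x3 uint8, red, green, blue); there is no depth.
- camera_params(name): a dict with "intrinsics" (3x3 intrinsics, pixels), "camera_from_world" (4x4, takes a point from world to camera coordinates). Camera axes: x right, y down, z forward; pixel columns grow to the right and rows downward; lengths in mm; the calibration is good to about 2 mm. A picture is of the moment at which its call begins. camera_params takes no time and is no camera call.
- job.finish_job(): hands the job in, once; it reports no verdict.
The state is a dict: "clock": time; "q": joint angles; "dq": joint speeds; "effort": joint torques, N m; "tcp_pos": TCP position; "orientation": TCP orientation; "wrist_force": force on the tool from outside, world axes, zero at the start; "wrist_torque": the same for the moment, N m; "grip_width": finger opening in mm.
Only numpy, scipy, OpenCV 4.12 (cv2) and the standard library are available. Lean on these libraries where they do the work, as an engineer would, in place of code of your own. Each camera call takes 0.05 s, during which the arm holds its last target. There are 200 camera calls.

## Task

Pick up the grey divided tray by its black post and tilt it toward the corner of the ball compartment so that only the worn white balls roll out, all of them into the steel dish, then set the tray back level on its flat mat. After that, lift the dish with the balls by its tab, hold it level and still for about three seconds centred just above the tip of the pointed viewing pin in front of the inspection camera, and then stand it on the round top of the small single heater. Every new square bar standing on the bench must also end up inside the emptied compartment once the tray is back on its mat; the rubber stopper, the cork and the metal spacer stay in their own compartments, and the other things on the bench are left where they are.

Things in the scene. Friction and masses are not known exactly. Their poses are not given: they have to be found in the camera images.
- tray: Grey plastic divided tray, 152 x 152 mm, open on top, on the mat at any yaw; loose, 0.35 kg. Origin: centre of its underside; z up, x, y along its sides. Floor 4 mm, walls and two crossing dividers 3 mm thick, tops 30 mm above the underside; four compartments about 71 mm square. The balls lie in the +x +y one; the other three hold one small part each (stopper, cork, spacer).
- tray_grip (a point): Grip point 75 mm above the tray's underside on the axis of its black square post: 22 x 22 mm, in the tray's middle, top 92 mm above the underside, turned 45 degrees so that its flat faces look toward the tray's four corners. Close the gripper along a diagonal of the tray, with about 45 N.
- tray_pocket (a point): Centre of the floor of the ball compartment, (37, 37, 4) mm in the tray's frame. Tilted about 31 degrees toward its corner, balls roll over its sill; 40 to 45 degrees empties it, while the other compartments are then closed on their low sides.
- tray_lip (a point): Tip of the floor at the ball compartment's corner, where balls leave: (76, 76, 4) mm in the tray's frame. All four corners are such open lips: the outer walls end 34 mm either side of the middle of each side. A diagonal sill 2 mm high, from (74, 34) to (34, 74) mm, keeps things in while the tray is level.
- mat: Flat light grey mat, 200 x 200 x 3 mm, fixed on the bench; the tray's place. Origin: centre of its underside, on the bench.
- dish: Round shallow steel dish, 150 mm across the rim, 40 mm high, wall 4 mm, floor 5 mm thick, inside radius 66 mm at the floor; loose, 0.22 kg. Origin: centre of its underside, z up. On its -x side an upright flat grip tab: 10 mm thick (along the dish's x), 40 mm wide (along y), centred 79 mm from the dish's centre, its top 85 mm above the underside.
- dish_tab (a point): Grip point on the tab, (-79, 0, 66) mm in the dish's frame; close the gripper along the dish's x axis, with about 40 N, so that the dish does not droop.
- viewer: Fixed viewing stand. Origin: on the bench under the pointed steel pin (112 mm high, 10 mm thick, foot 48 mm across). 150 mm behind the pin (+x) stands a column with a black camera head, top about 245 mm high, looking at the space above the pin.
- view_tip (a point): Tip of the pointed pin, 112 mm above the bench. Viewing pose: the dish's underside centred over this tip (within 30 mm) and 4 to 45 mm above it, the dish level.
- heater_top (a point): Centre of the round aluminium top, 156 mm across, 60 mm above the bench, of a small fixed white heater (off; 170 x 190 mm): the dish's final place.
- ball1: Worn white ceramic grinding ball, 28 mm across, 45 g, origin at its centre; starts in the tray's +x +y compartment and rolls freely; smooth and slippery. May be absent.
- ball2: Worn white ceramic grinding ball, 28 mm across, 45 g, origin at its centre; starts in the tray's +x +y compartment and rolls freely; smooth and slippery. May be absent.
- ball3: Worn white ceramic grinding ball, 28 mm across, 45 g, origin at its centre; starts in the tray's +x +y compartment and rolls freely; smooth and slippery. May be absent.
- ball4: Worn white ceramic grinding ball, 28 mm across, 45 g, origin at its centre; starts in the tray's +x +y compartment and rolls freely; smooth and slippery. May be absent.
- bar1: New white ceramic bar, square, 22 x 22 x 60 mm, about 90 g, standing upright on the bench. Origin: the bar's centre, 30 mm above the bench; z along the bar. May be absent.
- bar2: New white ceramic bar, square, 22 x 22 x 60 mm, about 90 g, standing upright on the bench. Origin: the bar's centre, 30 mm above the bench; z along the bar. May be absent.
- bar3: New white ceramic bar, square, 22 x 22 x 60 mm, about 90 g, standing upright on the bench. Origin: the bar's centre, 30 mm above the bench; z along the bar. May be absent.
- stopper1: Black rubber stopper, tapered, up to 38 mm across, 20 mm high, in another compartment; origin: centre of its underside. Stays there.
- stopper2: Flat round cork, 34 mm across, 18 mm high, in another compartment; origin: centre of its underside. Stays there.
- spacer: Aluminium spacer block, 34 x 34 x 20 mm, in another compartment; origin: centre of its underside. Stays there.
- beaker: Glass beaker, 70 mm across, 90 mm high, loose; a bystander to be left where it is. Origin: centre of its underside.
- wash: White plastic bottle, 66 mm across, 160 mm high, loose; a bystander to be left where it is. Origin: centre of its underside.
- spatula: Steel spatula, 170 mm long, lying flat, loose; a bystander to be left where it is. Origin: centre of its underside.
- tape: Blue ring of tape, 56 mm across, 20 mm high, loose; a bystander to be left where it is. Origin: centre of its underside.
Things that resemble listed ones, but are neither listed nor needed, are in the scene too. Leave any pink look-alike of the bar3 alone.

How it is judged (in metres and radians):
On the way, in this order (a step that is already met when the one before it is completed fails the run):
1. every ball has rolled into the dish, the other compartments keep their contents (horizontal distance between each of ball1, ball2, ball3, ball4 and dish below 0.068 m and z of ball1 in the frame of dish between 0.005 and 0.045 m and z of ball2 in the frame of dish between 0.005 and 0.045 m and z of ball3 in the frame of dish between 0.005 and 0.045 m and z of ball4 in the frame of dish between 0.005 and 0.045 m and distance between each of stopper1, stopper2, spacer and tray below 0.085 m and z of each of stopper1, stopper2, spacer in the frame of tray above -0.005 m and (x of stopper1 in the frame of tray below 0 m or y of stopper1 in the frame of tray below 0 m) and (x of stopper2 in the frame of tray below 0 m or y of stopper2 in the frame of tray below 0 m) and (x of spacer in the frame of tray below 0 m or y of spacer in the frame of tray below 0 m)), for 0.3 s.
2. the tray stands level on its mat again, let go (horizontal distance between tray and mat below 0.04 m and angle between tray's own z axis and vertical below 0.06 rad and z of tray in the frame of mat below 0.012 m and distance between each of stopper1, stopper2, spacer and tray below 0.085 m and z of each of stopper1, stopper2, spacer in the frame of tray above -0.005 m and (x of stopper1 in the frame of tray below 0 m or y of stopper1 in the frame of tray below 0 m) and (x of stopper2 in the frame of tray below 0 m or y of stopper2 in the frame of tray below 0 m) and (x of spacer in the frame of tray below 0 m or y of spacer in the frame of tray below 0 m) and contact force between the fingers and tray below 0.1 N), for 0.3 s.
3. the dish with the balls is held level and still just above the viewing pin for 2 s (horizontal distance between dish and view_tip below 0.03 m and z of dish in the frame of view_tip between 0.004 and 0.045 m and angle between dish's own z axis and vertical below 0.2 rad and linear speed of dish below 0.03 m/s and horizontal distance between each of ball1, ball2, ball3, ball4 and dish below 0.068 m and z of ball1 in the frame of dish between 0.005 and 0.045 m and z of ball2 in the frame of dish between 0.005 and 0.045 m and z of ball3 in the frame of dish between 0.005 and 0.045 m and z of ball4 in the frame of dish between 0.005 and 0.045 m), for 2 s.
At the end, for the whole second after the job is handed in: All balls in the dish; dish level on the heater top, centred within 30 mm; tray level on its mat, centred within 40 mm; every bar inside the emptied compartment, standing or lying; stopper, cork and spacer in the tray outside the emptied compartment; everything at rest (all of step 1 and horizontal distance between tray and mat below 0.04 m and angle between tray's own z axis and vertical below 0.06 rad and z of tray in the frame of mat below 0.012 m and x of bar1 in the frame of tray between 0.008 and 0.068 m and y of bar1 in the frame of tray between 0.008 and 0.068 m and z of bar1 in the frame of tray between 0.008 and 0.039 m and x of bar2 in the frame of tray between 0.008 and 0.068 m and y of bar2 in the frame of tray between 0.008 and 0.068 m and z of bar2 in the frame of tray between 0.008 and 0.039 m and x of bar3 in the frame of tray between 0.008 and 0.068 m and y of bar3 in the frame of tray between 0.008 and 0.068 m and z of bar3 in the frame of tray between 0.008 and 0.039 m and horizontal distance between dish and heater_top below 0.03 m and z of dish in the frame of heater_top below 0.012 m and angle between dish's own z axis and vertical below 0.1 rad and linear speed of each of tray, dish, ball1, ball2, ball3, ball4, bar1, bar2, bar3 below 0.03 m/s); the robot touches nothing.
It fails at once if the stopper, the cork or the spacer leaves the tray (distance between any of stopper1, stopper2, spacer and tray above 0.13 m).
It fails at once if a bystander is moved more than 40 mm (distance of any of beaker, wash, spatula, tape from where it was at the start of the episode above 0.04 m).
Of ball1, ball2, ball3, ball4 only 2 to 4 are there at a start; the rules pass over those that are not, and their reading is None.
Of bar1, bar2, bar3 only 2 to 3 are there at a start; the rules pass over those that are not, and their reading is None.
At some moment in a run one of dish may be knocked a few centimetres aside while the robot is not near it.
It also fails if it takes over 184 s, if anything falls off the work surface, if the arm or the gripper's body presses on something with over 40 N, if the wrist force passes 120 N, or if a joint passes its speed limit or range.

## Working session

There is one attempt and no reset: what is moved stays moved. The work goes in short steps, Python scripts to look and compute and a tool call to move; the robot and the scene stay as the last step left them, time stands still between calls to the robot, and variables do not carry over. Pictures are saved under pics/ and viewed, about 12 in all and at most 16, crops included, and the job is handed in when it is done.

Besides the shell and the picture viewer there is one more tool, called after "Call:" in YAML: its name, and indented under it one key for each argument. arm_command: Moves the arm, as the interface text tells. Its arguments: {"type":"object","properties":{"deltas":{"type":"array"}},"required":["deltas"]}

```bash
ls; mkdir -p pics; python3 - <<'E'
from rig import get_state,capture,camera_params,env
import cv2
for n in("scene","top"):
    cv2.imwrite(f"pics/{n}0.png",cv2.resize(capture(n),(800,600),interpolation=cv2.INTER_CUBIC)[:,:,::-1])
    p=camera_params(n);print(n,p)
print(get_state(),env.grip_point_offset)
E
```

```text
pics
scene {'intrinsics': array([[479.16525563,   0.        , 279.13353812],
       [  0.        , 479.16525563, 206.26085421],
       [  0.        ,   0.        ,   1.        ]]), 'camera_from_world': array([[ 2.26578592e-01,  9.73983112e-01, -4.36327536e-03,
        -1.23052208e+02],
       [ 7.58087157e-01, -1.79163637e-01, -6.27060007e-01,
        -3.56283272e+02],
       [-6.11527598e-01,  1.38770631e-01, -7.78958734e-01,
         1.58499252e+03],
       [ 0.00000000e+00,  0.00000000e+00,  0.00000000e+00,
         1.00000000e+00]])}
top {'intrinsics': array([[404.42399783,   0.        , 278.74087069],
       [  0.        , 404.42399783, 209.16802388],
       [  0.        ,   0.        ,   1.        ]]), 'camera_from_world': array([[-2.14318205e-02, -9.99755963e-01,  5.35642107e-03,
        -1.56604418e+01],
       [-9.84806510e-01,  2.01872587e-02, -1.72477859e-01,
         6.03152251e+02],
       [ 1.72327636e-01, -8.97155285e-03, -9.84998831e-01,
         9.72115380e+02],
       [ 0.00000000e+00,  0.00000000e+00,  0.00000000e+00,
         1.00000000e+00]])}
{'clock': 0.1, 'q': array([-7.35721192e+01,  1.40789441e+01,  8.93161516e+01, -6.81156443e-04,
        7.67000421e+01, -9.97708958e+00]), 'dq': array([ 0.02769795, -0.02769925, -0.11661229,  0.05059994, -0.02923131,
       -0.03654774]), 'effort': array([-1.79663516e-04, -4.16911447e+01, -3.15526664e+01,  6.86532911e-02,
        3.09204916e-02, -6.11586233e-05]), 'tcp_pos': array([ 288.88053886, -581.63458798,  170.18533927]), 'orientation': array([[ 4.44714945e-01, -8.95672031e-01, -4.80691452e-04],
       [-8.95670663e-01, -4.44715119e-01,  1.58941045e-03],
       [-1.63736124e-03, -2.76293348e-04, -9.99998621e-01]]), 'wrist_force': array([ 0.86249649,  0.24995054, -0.46861052]), 'wrist_torque': array([-0.07335768,  0.06891676, -0.02134058]), 'grip_width': 93.96967826939598} 18.8
```

View pics/scene0.png

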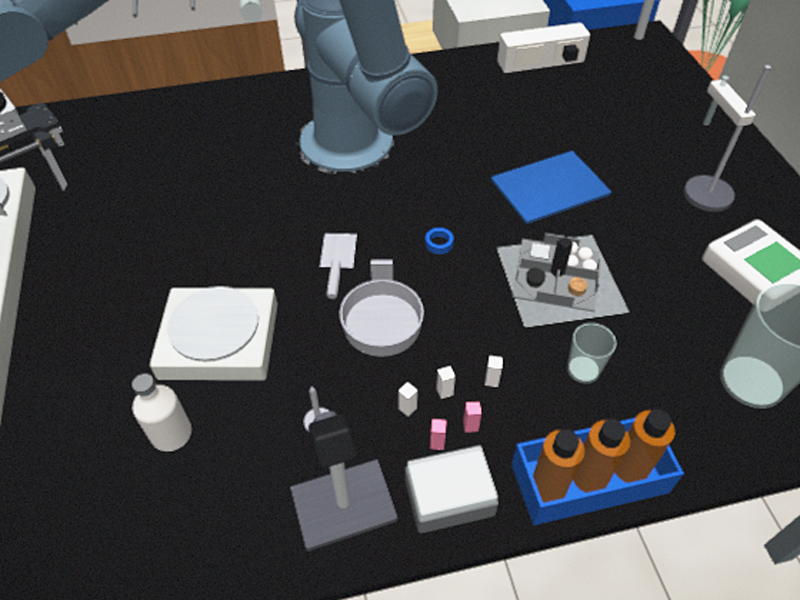

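View pics/top0.png

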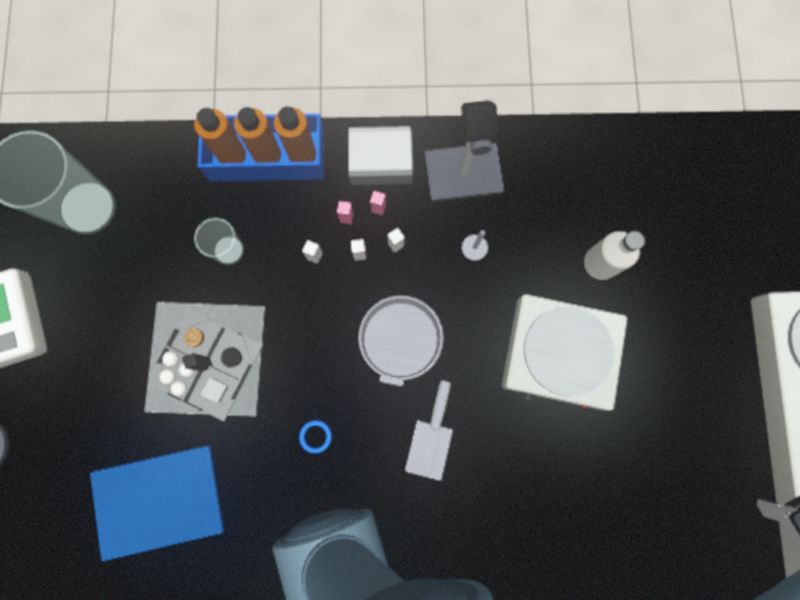

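```bash
cat > h.py <<'E'
import numpy as np,cv2
from rig import get_state,capture,camera_params
P={n:camera_params(n) for n in("scene","top")}
def ray(n,u,v):
    K=P[n]["intrinsics"];T=P[n]["camera_from_world"];R=T[:3,:3]
    return -R.T@T[:3,3], R.T@np.linalg.solve(K,[u,v,1])
def onz(n,u,v,z):
    c,d=ray(n,u,v); return c+d*(z-c[2])/d[2]
def v8(n,u,v,z): return onz(n,u*.7,v*.7,z)      # 800x600 view pixels
def proj(n,p):
    q=P[n]["intrinsics"]@(P[n]["camera_from_world"]@np.append(p,1))[:3]; return q[:2]/q[2]
def crop(n,img,c,r,f,name):
    """square-ish crop centred at original px c, half size r, scale f"""
    x,y=int(c[0]-r),int(c[1]-r); x=max(x,0);y=max(y,0)
    cv2.imwrite(name,cv2.resize(img[y:y+2*r,x:x+2*r],None,fx=f,fy=f,interpolation=cv2.INTER_CUBIC)[:,:,::-1]); return x,y
def trueorient(): return get_state()["orientation"]
E
python3 - <<'E'
from h import *
np.set_printoptions(precision=1,suppress=True)
for nm,z,t,s in [("matTL",3,(157,302),None),("matTR",3,(265,305),None),("matBR",3,(257,416),None),("matBL",3,(146,412),None),
 ("post",92,(196,358),(565,240)),("dishrim",40,(401,338),(382,302)),("tabtop",85,(392,381),(382,263)),("heater",60,(569,350),(214,323)),
 ("pintip",112,(484,233),(312,389)),("pinfoot",3,(474,247),(318,419)),
 ("bar312",60,(312,247),(495,359)),("bar358",60,(358,245),(446,371)),("bar396",60,(396,235),(408,388)),
 ("ball",21,(170,358),(585,254)),("ball",21,(178,389),(591,265)),("bottle",160,(634,240),(143,382)),("beaker",0,(229,250),(583,370)),("tape",10,(316,437),(439,240))]:
    print(nm,v8("top",*t,z), v8("scene",*s,z) if s else "")
img=capture("top")
x,y=crop("top",img,(144,252),42,7,"pics/tray1.png");print("trayx",x,y)
x,y=crop("top",img,(265,175),60,5,"pics/bars1.png");print("bars",x,y)
E
```

```text
matTL [614.5 418.5   3. ] 
matTR [604.8 218.5   3. ] 
matBR [403.1 229.1   3. ] 
matBL [414.5 428.1   3. ] 
post [502.3 312.   92. ] [490.7 326.4  92. ]
dishrim [534.2 -31.9  40. ] [514.8 -24.3  40. ]
tabtop [457.5 -14.6  85. ] [462.2 -11.8  85. ]
heater [ 505.1 -322.7   60. ] [ 508.7 -319.5   60. ]
pintip [ 703.1 -176.4  112. ] [ 710.5 -173.7  112. ]
pinfoot [ 707.9 -174.2    3. ] [ 702.  -173.7    3. ]
bar312 [698.5 123.7  60. ] [690.8 129.6  60. ]
bar358 [700.5  41.6  60. ] [694.8  44.3  60. ]
bar396 [717.7 -26.8  60. ] [711.8 -23.7  60. ]
ball [508.9 382.7  21. ] [474.7 388.1  21. ]
ball [453.6 366.   21. ] [504.  388.2  21. ]
bottle [ 672.6 -410.6  160. ] [ 672.4 -410.   160. ]
beaker [712.1 289.    0. ] [711.3 289.8   0. ]
tape [364.5 122.3  10. ] [363.2 124.7  10. ]
trayx 102 210
bars 205 115
```

View pics/tray1.png

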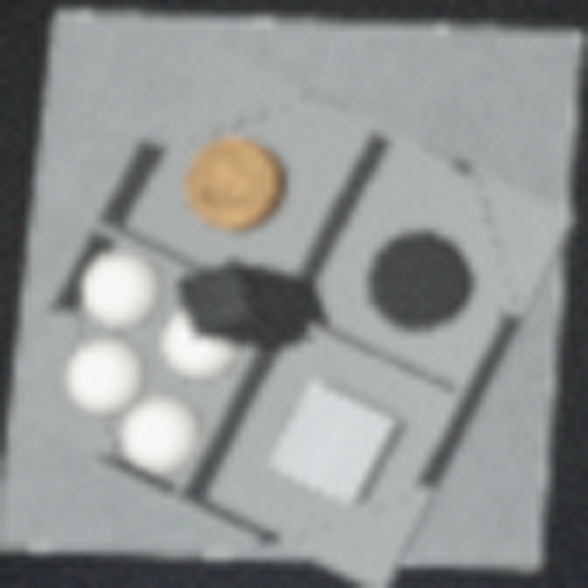

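View pics/bars1.png

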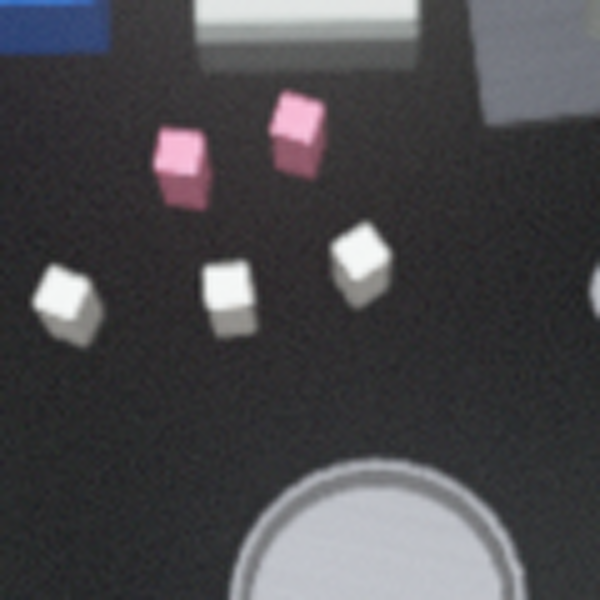

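```bash
python3 - <<'E'
from h import *
np.set_printoptions(precision=1,suppress=True)
c=lambda u,v,z:onz("top",102+u/7-.43,210+v/7-.43,z)
for a in[(290,315,17),(105,225,17),(472,402,15),(195,495,17),(380,140,17)]:print(c(*a))
ang=lambda a,b:np.degrees(np.arctan2(*(a-b)[1::-1]))
print(ang(c(105,225,17),c(472,402,17)),ang(c(195,495,17),c(380,140,17)))
print(ang(c(105,225,30),c(455,390,30)),ang(c(150,150,17),c(60,300,17)),ang(c(515,320,15),c(430,485,15)))
for p in[(118,288),(103,376),(158,435),(195,340)]:print("ball",c(*p,21))
print("post top c",c(220,290,92))
print("cam",ray("top",0,0)[0])
b=lambda u,v,z:onz("top",205+u/5-.4,115+v/5-.4,z)
for q in[[(35,299),(56,265),(92,284),(70,320)],[(202,264),(248,262),(252,305),(208,310)],[(331,254),(367,222),(391,256),(350,280)]]:
    w=np.array([b(*p,60) for p in q]);print("bar",w.mean(0),cv2.minAreaRect(w[:,:2].astype(np.float32)))
E
```

```text
[497.7 322.3  17. ]
[532.2 391.6  17. ]
[464.8 255.4  15. ]
[433.4 354.4  17. ]
[561.7 291.4  17. ]
63.705536889557166 153.85493929635075
64.18740831461898 -29.102542564869772 -26.52670552359743
ball [508.6 384.2  21. ]
ball [476.8 388.1  21. ]
ball [455.1 367.2  21. ]
ball [489.1 355.3  21. ]
post top c [501.6 321.9  92. ]
cam [ 426.1  -19.1 1061.6]
bar [698.3 126.7  60. ] ((698.27880859375, 126.69158935546875), (21.188161849975586, 21.7719783782959), 59.19957733154297)
bar [700.2  42.8  60. ] ((700.603271484375, 42.911251068115234), (24.476036071777344, 23.49448585510254), 5.5382490158081055)
bar [715.9 -25.1  60. ] ((716.3511962890625, -24.6806640625), (21.857967376708984, 24.84500503540039), 33.03771209716797)
```

```bash
cat >> h.py <<'E'
from scipy.spatial.transform import Rotation as Ro
np.set_printoptions(precision=1,suppress=True)
def pose(x,y,z,a,t=0):
    """TCP pose: jaw x axis at heading a (deg), tool down, then turned t deg about tool y"""
    c,s=np.cos(np.radians(a)),np.sin(np.radians(a))
    D=np.array([[c,s,0],[s,-c,0],[0,0,-1.]])
    return np.array([x,y,z],float), D@Ro.from_euler("y",t,degrees=True).as_matrix()
def plan(*poses):
    s=get_state();p0,R0=s["tcp_pos"],s["orientation"]
    print("tcp",p0,"ang %.1f"%np.degrees(np.arctan2(R0[1,0],R0[0,0])),"w %.1f"%s["grip_width"],"t %.1f"%s["clock"])
    for p,R in poses:
        d=R0.T@(p-p0)/10;r=Ro.from_matrix(R0.T@R).as_rotvec()
        print([[round(float(v),2) for v in d],[round(float(v),3) for v in r]],"rows>=%.1f"%max(np.linalg.norm(d)/5,np.degrees(np.linalg.norm(r))/8.59))
E
python3 - <<'E'
from h import *
plan(pose(330,-480,300,-65),pose(430,-100,300,-68),pose(498,322,200,-71.2))
E
```

```text
tcp [ 288.9 -581.7  170.4] ang -63.6 w 94.0 t 0.1
[[-7.3, -8.21, -12.95], [-0.0, 0.001, 0.024]] rows>=3.4
[[-36.89, -34.06, -12.9], [-0.0, 0.001, 0.077]] rows>=10.4
[[-71.66, -58.91, -2.85], [-0.0, 0.001, 0.133]] rows>=18.6
```

Call:
arm_command:
  deltas:
    - [[-7.3, -8.2, -13], [0, 0, 0.02], 1]
    - [[-7.3, -8.2, -13], [0, 0, 0.02], 1]
    - [[-7.3, -8.2, -13], [0, 0, 0.02], 1]
    - [[-36.9, -34, -13], [0, 0, 0.07], 1]
    - [[-36.9, -34, -13], [0, 0, 0.07], 1]
    - [[-36.9, -34, -13], [0, 0, 0.07], 1]
    - [[-36.9, -34, -13], [0, 0, 0.07], 1]
    - [[-36.9, -34, -13], [0, 0, 0.07], 1]
    - [[-36.9, -34, -13], [0, 0, 0.07], 1]
    - [[-36.9, -34, -13], [0, 0, 0.07], 1]

```text
clock: 1.15
tcp_pos: [415.0, -151.9, 298.7]
orientation: [[0.38, -0.925, -0.0], [-0.925, -0.38, 0.001], [-0.001, -0.0, -1.0]]
wrist_force: [0.8, -0.0, 0.7]
grip_width: 93.9
```

```bash
python3 - <<'E'
from h import *
plan(pose(498,322,200,-71.2))
E
```

```text
tcp [ 415.  -151.9  298.7] ang -67.6 w 93.9 t 1.1
[[-40.66, -25.7, 9.93], [-0.0, 0.001, 0.062]] rows>=9.8
```

Call:
arm_command:
  deltas:
    - [[-40.7, -25.7, 9.9], [0, 0, 0.062], 1]
    - [[-40.7, -25.7, 9.9], [0, 0, 0.062], 1]
    - [[-40.7, -25.7, 9.9], [0, 0, 0.062], 1]
    - [[-40.7, -25.7, 9.9], [0, 0, 0.062], 1]
    - [[-40.7, -25.7, 9.9], [0, 0, 0.062], 1]
    - [[-40.7, -25.7, 9.9], [0, 0, 0.062], 1]
    - [[-40.7, -25.7, 9.9], [0, 0, 0.062], 1]
    - [[-40.7, -25.7, 9.9], [0, 0, 0.062], 1]
    - [[-40.7, -25.7, 9.9], [0, 0, 0.062], 1]
    - [[-40.7, -25.7, 9.9], [0, 0, 0.062], 1]

```text
clock: 2.15
tcp_pos: [497.4, 324.7, 199.4]
orientation: [[0.323, -0.946, -0.001], [-0.946, -0.323, 0.001], [-0.001, 0.0, -1.0]]
wrist_force: [1.2, -1.2, 0.1]
grip_width: 94.1
```

```bash
python3 - <<'E'
from h import *
plan(pose(498,322,150,-71.2),pose(498,322,60,-71.2))
print(get_state()["q"])
i=capture("scene");c=proj("scene",[498,322,90]);print(c,crop("scene",i,c,50,6,"pics/ap1.png"))
for z in(92,78,33,3):print(z,proj("scene",[498,322,z]))
E
```

```text
tcp [497.4 324.7 199.4] ang -71.1 w 94.1 t 2.1
[[0.28, 0.03, 4.94], [0.0, 0.001, 0.001]] rows>=1.0
[[0.3, 0.02, 13.94], [0.0, 0.001, 0.001]] rows>=2.8
[22.2  5.3 96.1  0.1 78.6 93.3]
[394.8 170.8] (344, 120)
92 [395.  170.3]
78 [394.  173.9]
33 [391.  185.2]
3 [389.  192.4]
```

View pics/ap1.png

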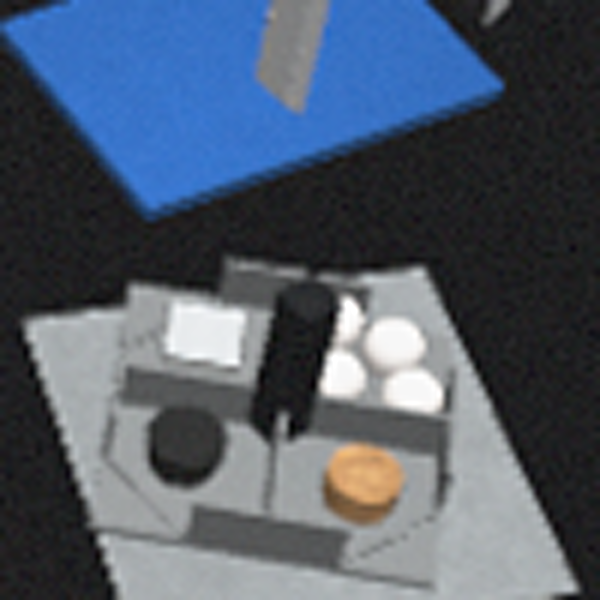

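The crop shows the four balls in the compartment beside the post. The post top, at crop (308,300), is within 1 px of the predicted position, so I descend.

Call:
arm_command:
  deltas:
    - [[0.3, 0, 4], [0, 0, 0], 1]
    - [[0.3, 0, 7], [0, 0, 0], 1]
    - [[0.3, 0, 10], [0, 0, 0], 1]
    - [[0.3, 0, 12], [0, 0, 0], 1]
    - [[0.3, 0, 14], [0, 0, 0], 1]
    - [[0.3, 0, 14], [0, 0, 0], 1]
    - [[0.3, 0, 14], [0, 0, 0], 0]
    - [[0.3, 0, 14], [0, 0, 0], 0]
    - [[0.3, 0, 14], [0, 0, 0], 0]
    - [[0.3, 0, 14], [0, 0, 0], 0]

```text
clock: 3.2
tcp_pos: [497.8, 326.6, 58.2]
orientation: [[0.326, -0.945, -0.002], [-0.945, -0.326, 0.004], [-0.004, 0.001, -1.0]]
wrist_force: [0.1, -0.8, 0.8]
grip_width: 65.4
```

Call:
arm_command:
  deltas:
    - [[0, 0, 0], [0, 0, 0], 0]
    - [[0, 0, 0], [0, 0, 0], 0]
    - [[0, 0, 0], [0, 0, 0], 0]
    - [[0, 0, 0], [0, 0, 0], 0]
    - [[0, 0, 0], [0, 0, 0], 0]

```text
clock: 3.7
tcp_pos: [498.0, 326.1, 58.2]
orientation: [[0.327, -0.945, -0.002], [-0.945, -0.327, 0.003], [-0.003, 0.001, -1.0]]
wrist_force: [0.8, -2.7, 0.4]
grip_width: 25.6
```

Call:
arm_command:
  deltas:
    - [[0, 0, 0], [0, 0, 0], 0]
    - [[0, 0, 0], [0, 0, 0], 0]
    - [[0, 0, 0], [0, 0, 0], 0]
    - [[0, 0, 0], [0, 0, 0], 0]
    - [[0, 0, 0], [0, 0, 0], 0]

```text
clock: 4.2
tcp_pos: [498.1, 325.8, 58.1]
orientation: [[0.327, -0.945, -0.001], [-0.945, -0.327, 0.002], [-0.002, 0.001, -1.0]]
wrist_force: [1.6, -3.3, -0.6]
grip_width: 21.0
```

```bash
python3 - <<'E'
from h import *
s=get_state();print(s["q"],s["wrist_force"])
plan(pose(498,322,58,-71.2),pose(498,324,160,-71.2))
E
```

```text
[ 22.2  14.  101.9   0.2  64.1  93.1] [ 1.6 -3.3 -0.6]
tcp [498.1 325.8  58.1] ang -70.9 w 21.0 t 4.2
[[0.36, 0.14, 0.01], [0.001, 0.002, 0.005]] rows>=0.1
[[0.15, 0.08, -10.19], [0.001, 0.002, 0.005]] rows>=2.0
```

```bash
cat >> h.py <<'E'
def show(P):
    plan(*P)
E
python3 - <<'E'
from h import *
P=[pose(498,325,z,-71,t) for z,t in((63,0),(75,0),(90,-1),(105,-2),(120,-3),(135,-4),(150,-5),(165,-5),(180,-5),(190,-5))]
plan(*P)
E
```

```text
tcp [498.1 325.8  58.1] ang -70.9 w 21.0 t 4.2
[[0.07, 0.04, -0.49], [0.001, 0.002, 0.001]] rows>=0.1
[[0.07, 0.04, -1.69], [0.001, 0.002, 0.001]] rows>=0.3
[[0.07, 0.04, -3.19], [0.001, -0.015, 0.001]] rows>=0.6
[[0.06, 0.04, -4.69], [0.001, -0.033, 0.001]] rows>=0.9
[[0.06, 0.04, -6.19], [0.001, -0.05, 0.001]] rows>=1.2
[[0.06, 0.04, -7.69], [0.001, -0.067, 0.001]] rows>=1.5
[[0.05, 0.04, -9.19], [0.001, -0.085, 0.001]] rows>=1.8
[[0.05, 0.04, -10.69], [0.001, -0.085, 0.001]] rows>=2.1
[[0.05, 0.04, -12.19], [0.001, -0.085, 0.001]] rows>=2.4
[[0.04, 0.05, -13.19], [0.001, -0.085, 0.001]] rows>=2.6
```

Call:
arm_command:
  deltas:
    - [[0, 0, -0.5], [0, 0, 0], 0]
    - [[0, 0, -1.7], [0, 0, 0], 0]
    - [[0, 0, -3.2], [0, -0.015, 0], 0]
    - [[0, 0, -4.7], [0, -0.033, 0], 0]
    - [[0, 0, -6.2], [0, -0.05, 0], 0]
    - [[0, 0, -7.7], [0, -0.067, 0], 0]
    - [[0, 0, -9.2], [0, -0.085, 0], 0]
    - [[0, 0, -10.7], [0, -0.085, 0], 0]
    - [[0, 0, -12.2], [0, -0.085, 0], 0]
    - [[0, 0, -13.2], [0, -0.085, 0], 0]

```text
clock: 5.2
tcp_pos: [498.8, 325.8, 192.1]
orientation: [[0.326, -0.945, -0.028], [-0.941, -0.327, 0.083], [-0.087, -0.001, -0.996]]
wrist_force: [-1.0, 0.2, -6.9]
grip_width: 20.9
```

```bash
python3 - <<'E'
from h import *
a=np.array([498,325.]);b=np.array([671,-40.])
n=32
P=[]
for k in range(1,n+1):
    f=k/n; f=f*f*(3-2*f)
    x,y=a+(b-a)*f
    P.append(pose(x,y,190,-71+(-3.4+71)*f,-5))
for i in range(3,n,4): plan(P[i])
i=capture("scene");cv2.imwrite("pics/lift.png",i[:,:,::-1])
E
```

```text
tcp [498.8 325.8 192.1] ang -70.9 w 20.9 t 5.2
[[1.79, -0.09, 0.05], [-0.005, 0.0, -0.049]] rows>=0.4
tcp [498.8 325.8 192.1] ang -70.9 w 20.9 t 5.2
[[6.32, -0.59, -0.34], [-0.017, 0.0, -0.182]] rows>=1.3
tcp [498.8 325.8 192.1] ang -70.9 w 20.9 t 5.2
[[12.72, -1.3, -0.9], [-0.034, -0.0, -0.371]] rows>=2.6
tcp [498.8 325.8 192.1] ang -70.9 w 20.9 t 5.2
[[20.07, -2.11, -1.55], [-0.052, -0.0, -0.586]] rows>=4.0
tcp [498.8 325.8 192.1] ang -70.9 w 20.9 t 5.2
[[27.41, -2.93, -2.19], [-0.071, -0.0, -0.802]] rows>=5.5
tcp [498.8 325.8 192.1] ang -70.9 w 20.9 t 5.2
[[33.82, -3.64, -2.75], [-0.088, -0.0, -0.99]] rows>=6.8
tcp [498.8 325.8 192.1] ang -70.9 w 20.9 t 5.2
[[38.35, -4.14, -3.15], [-0.099, -0.0, -1.123]] rows>=7.7
tcp [498.8 325.8 192.1] ang -70.9 w 20.9 t 5.2
[[40.06, -4.33, -3.3], [-0.104, -0.0, -1.174]] rows>=8.1
```

Call:
arm_command:
  deltas:
    - [[0.4, 0, 0], [0, 0, -0.012], 0]
    - [[1.2, -0.13, -0.1], [-0.003, 0, -0.035], 0]
    - [[2.2, -0.24, -0.18], [-0.006, 0, -0.064], 0]
    - [[3.4, -0.37, -0.28], [-0.009, 0, -0.1], 0]
    - [[4.7, -0.51, -0.39], [-0.012, 0, -0.138], 0]
    - [[6.1, -0.66, -0.5], [-0.016, 0, -0.179], 0]
    - [[7.6, -0.82, -0.62], [-0.02, 0, -0.223], 0]
    - [[9.1, -0.98, -0.75], [-0.024, 0, -0.267], 0]
    - [[10.6, -1.15, -0.87], [-0.028, 0, -0.31], 0]
    - [[12.1, -1.3, -1.0], [-0.031, 0, -0.355], 0]

```text
clock: 6.25
tcp_pos: [551.4, 214.9, 192.0]
orientation: [[0.636, -0.77, -0.054], [-0.767, -0.638, 0.068], [-0.087, -0.002, -0.996]]
wrist_force: [0.4, -0.0, -8.1]
grip_width: 20.6
```

```bash
python3 - <<'E'
from h import *
plan(pose(671,-40,192,-3.4,-5));print(get_state()["q"])
E
```

```text
tcp [551.4 214.9 192. ] ang -50.4 w 20.6 t 6.2
[[27.16, 7.05, -2.38], [-0.073, -0.001, -0.816]] rows>=5.6
[ 8.   6.5 95.7  4.4 80.3 57.5]
```

```bash
python3 - <<'E'
from h import *
plan(pose(668,-62,192,-12,-5))
E
```

```text
tcp [551.4 214.9 192. ] ang -50.4 w 20.6 t 6.2
[[28.66, 8.68, -2.52], [-0.06, -0.001, -0.667]] rows>=6.0
```

Call:
arm_command:
  deltas:
    - [[1.2, 0.36, -0.1], [-0.002, 0, -0.028], 0]
    - [[2.6, 0.79, -0.23], [-0.005, 0, -0.06], 0]
    - [[4.1, 1.24, -0.36], [-0.009, 0, -0.095], 0]
    - [[5.6, 1.7, -0.49], [-0.012, 0, -0.13], 0]
    - [[7.1, 2.15, -0.62], [-0.015, 0, -0.165], 0]
    - [[8.6, 2.6, -0.76], [-0.018, 0, -0.2], 0]
    - [[10.1, 3.06, -0.89], [-0.021, 0, -0.235], 0]
    - [[11.6, 3.5, -1.0], [-0.024, 0, -0.27], 0]
    - [[13.1, 3.97, -1.15], [-0.028, 0, -0.305], 0]
    - [[14.6, 4.4, -1.28], [-0.031, 0, -0.34], 0]

```text
clock: 7.25
tcp_pos: [610.8, 73.3, 190.8]
orientation: [[0.857, -0.51, -0.075], [-0.508, -0.86, 0.045], [-0.088, -0.0, -0.996]]
wrist_force: [-1.3, -0.0, -5.7]
grip_width: 20.9
```

```bash
python3 - <<'E'
from h import *
plan(pose(668,-62,192,-12,-5))
E
```

```text
tcp [610.8  73.3 190.8] ang -30.7 w 20.9 t 7.2
[[11.77, 8.72, -1.15], [-0.029, 0.0, -0.325]] rows>=2.9
```

Call:
arm_command:
  deltas:
    - [[1.2, 0.87, -0.1], [-0.003, 0, -0.032], 0]
    - [[2.4, 1.75, -0.24], [-0.006, 0, -0.065], 0]
    - [[3.6, 2.6, -0.36], [-0.009, 0, -0.097], 0]
    - [[4.8, 3.5, -0.48], [-0.012, 0, -0.13], 0]
    - [[6.0, 4.4, -0.6], [-0.015, 0, -0.163], 0]
    - [[7.2, 5.3, -0.71], [-0.018, 0, -0.195], 0]
    - [[8.4, 6.2, -0.82], [-0.021, 0, -0.23], 0]
    - [[9.6, 7.1, -0.94], [-0.024, 0, -0.26], 0]
    - [[10.7, 7.9, -1.05], [-0.026, 0, -0.29], 0]
    - [[11.5, 8.5, -1.12], [-0.028, 0, -0.315], 0]

```text
clock: 8.25
tcp_pos: [666.8, -59.6, 190.5]
orientation: [[0.972, -0.217, -0.087], [-0.216, -0.976, 0.02], [-0.089, -0.0, -0.996]]
wrist_force: [-0.9, 1.1, -7.3]
grip_width: 20.8
```

```bash
python3 - <<'E'
from h import *
plan(pose(668,-62,192,-12,0));print(get_state()["q"])
i=capture("top");cv2.imwrite("pics/over.png",cv2.resize(i[130:320,150:400],None,fx=3,fy=3)[:,:,::-1])
E
```

```text
tcp [666.8 -59.6 190.5] ang -12.5 w 20.8 t 8.2
[[0.16, 0.21, -0.16], [-0.001, 0.089, -0.009]] rows>=0.6
[-14.7  19.5  80.7  -0.2  84.9  -2.2]
```

View pics/over.png

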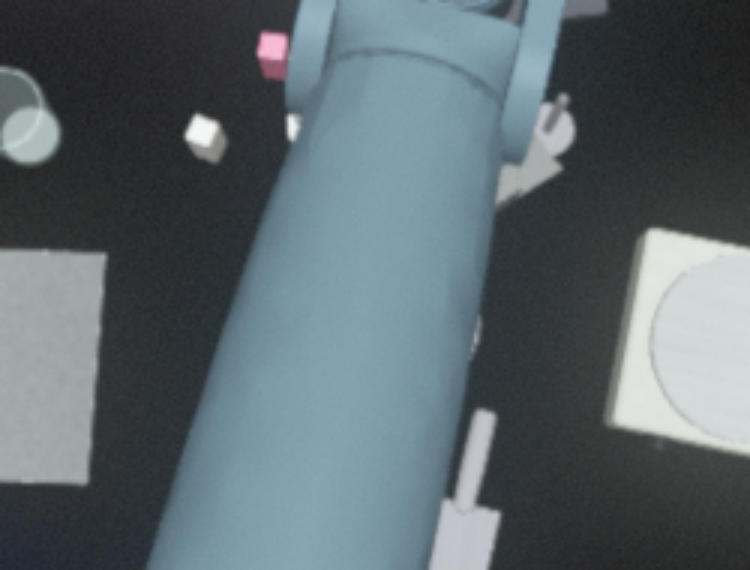

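```bash
python3 - <<'E'
from h import *
i=capture("scene");c=proj("scene",[534,-32,40])
j=cv2.resize(i,None,fx=4,fy=4,interpolation=cv2.INTER_CUBIC)
for r,z in((75,40),(66,5)):
    for a in range(0,360,20):
        q=proj("scene",[534.2+r*np.cos(np.radians(a)),-31.9+r*np.sin(np.radians(a)),z])*4+1.5
        cv2.circle(j,tuple(q.astype(int)),2,(255,0,0) if z>20 else (0,255,0),-1)
x,y=int(4*c[0]),int(4*c[1]);print(c)
cv2.imwrite("pics/over2.png",j[y-330:y+270,x-300:x+500,::-1])
E
```

```text
[266.  217.7]
```

View pics/over2.png

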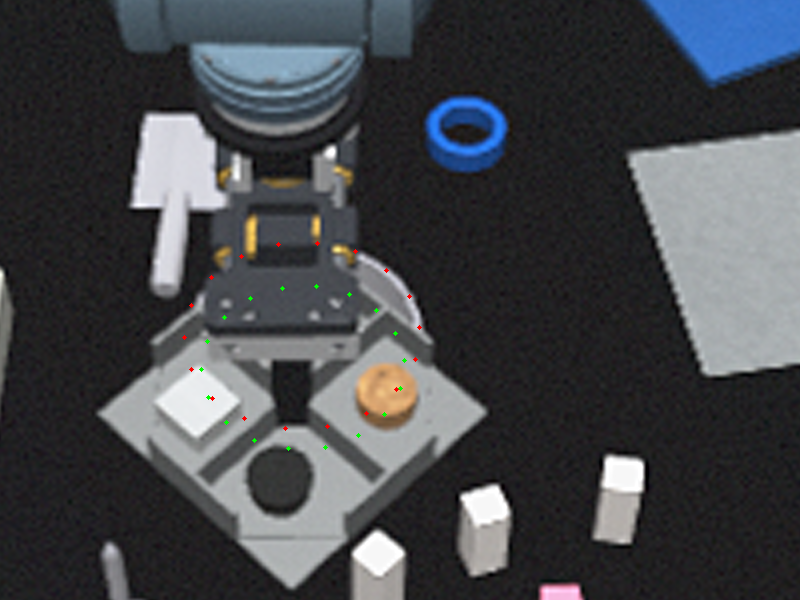

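```bash
cat >> h.py <<'E'
def lip(L,t,head=-12,zl=51):
    u=np.array([np.cos(np.radians(head)),np.sin(np.radians(head)),0]);T=np.radians(t)
    p=np.array(L)+u*(107.5*np.cos(T)-zl*np.sin(T))+np.array([0,0,107.5*np.sin(T)+zl*np.cos(T)])
    return pose(*p,head,t)
E
python3 - <<'E'
from h import *
xy=(563.4,-38.2)
plan(*[lip((*xy,z),t) for z,t in((134,0),(126,4),(118,8),(110,12),(102,16),(94,19),(86,22),(78,23),(70,24),(64,24))])
E
```

```text
tcp [666.8 -60.  190.6] ang -12.6 w 20.9 t 8.3
[[0.23, 0.02, 0.54], [-0.0, 0.089, -0.011]] rows>=0.6
[[-0.14, 0.02, 0.64], [0.0, 0.158, -0.011]] rows>=1.1
[[-0.57, 0.03, 0.76], [0.0, 0.228, -0.011]] rows>=1.5
[[-1.04, 0.03, 0.93], [0.001, 0.298, -0.011]] rows>=2.0
[[-1.55, 0.04, 1.13], [0.001, 0.368, -0.011]] rows>=2.5
[[-1.94, 0.04, 1.51], [0.002, 0.42, -0.011]] rows>=2.8
[[-2.35, 0.05, 1.92], [0.002, 0.473, -0.011]] rows>=3.2
[[-2.45, 0.05, 2.59], [0.002, 0.49, -0.011]] rows>=3.3
[[-2.54, 0.05, 3.26], [0.002, 0.508, -0.011]] rows>=3.4
[[-2.49, 0.05, 3.86], [0.002, 0.508, -0.011]] rows>=3.4
```

```bash
python3 - <<'E'
from h import *
xy=(563.4,-38.2)
plan(*[lip((*xy,z),t) for z,t in((132,-4),(124,-3.5),(114,-3),(104,-2),(94,-1),(84,0),(77,1),(75,1.5),(75,2),(75,2))])
E
```

```text
tcp [666.8 -60.  190.6] ang -12.6 w 20.9 t 8.3
[[0.64, 0.02, 1.47], [-0.001, 0.019, -0.011]] rows>=0.3
[[0.67, 0.02, 2.17], [-0.001, 0.028, -0.011]] rows>=0.5
[[0.71, 0.02, 3.08], [-0.001, 0.036, -0.011]] rows>=0.6
[[0.7, 0.02, 3.89], [-0.001, 0.054, -0.011]] rows>=0.8
[[0.69, 0.02, 4.7], [-0.0, 0.071, -0.011]] rows>=1.0
[[0.67, 0.02, 5.52], [-0.0, 0.089, -0.011]] rows>=1.1
[[0.63, 0.02, 6.04], [-0.0, 0.106, -0.011]] rows>=1.2
[[0.59, 0.02, 6.15], [-0.0, 0.115, -0.011]] rows>=1.2
[[0.54, 0.02, 6.06], [-0.0, 0.124, -0.011]] rows>=1.2
[[0.54, 0.02, 6.06], [-0.0, 0.124, -0.011]] rows>=1.2
```

Call:
arm_command:
  deltas:
    - [[0.4, 0, 0.8], [0, 0.01, -0.005], 0]
    - [[0.6, 0, 1.7], [0, 0.025, -0.01], 0]
    - [[0.7, 0, 2.7], [0, 0.036, -0.01], 0]
    - [[0.7, 0, 3.7], [0, 0.054, -0.01], 0]
    - [[0.7, 0, 4.6], [0, 0.071, -0.01], 0]
    - [[0.7, 0, 5.4], [0, 0.089, -0.01], 0]
    - [[0.6, 0, 6.0], [0, 0.1, -0.01], 0]
    - [[0.6, 0, 6.1], [0, 0.11, -0.01], 0]
    - [[0.5, 0, 6.1], [0, 0.12, -0.01], 0]
    - [[0.5, 0, 6.1], [0, 0.124, -0.01], 0]

```text
clock: 9.35
tcp_pos: [666.5, -59.8, 129.9]
orientation: [[0.977, -0.209, 0.036], [-0.209, -0.978, -0.007], [0.036, -0.0, -0.999]]
wrist_force: [-0.3, 0.5, -6.6]
grip_width: 20.6
```

Call:
arm_command:
  deltas:
    - [[0, 0, 0], [0, 0, 0], 0]
    - [[0, 0, 0], [0, 0, 0], 0]
    - [[0, 0, 0], [0, 0, 0], 0]
    - [[0, 0, 0], [0, 0, 0], 0]
    - [[0, 0, 0], [0, 0, 0], 0]
    - [[0, 0, 0], [0, 0, 0], 0]
    - [[0, 0, 0], [0, 0, 0], 0]
    - [[0, 0, 0], [0, 0, 0], 0]
    - [[0, 0, 0], [0, 0, 0], 0]
    - [[0, 0, 0], [0, 0, 0], 0]

```text
clock: 10.35
tcp_pos: [666.5, -59.8, 129.8]
orientation: [[0.977, -0.209, 0.036], [-0.209, -0.978, -0.007], [0.036, -0.0, -0.999]]
wrist_force: [0.4, -0.6, -6.6]
grip_width: 20.5
```

```bash
python3 - <<'E'
from h import *
xy=(563.4,-38.2)
R=get_state()["orientation"];print("tilt",np.degrees(np.arcsin(R[2,0])))
plan(*[lip((*xy,z),t) for z,t in((74,3),(72,4.5),(70,6),(68,8),(66,10),(64,12),(62,14),(60,16),(58,17.5),(57,19))])
E
```

```text
tilt 2.08041816947544
tcp [666.5 -59.8 129.8] ang -12.1 w 20.5 t 10.3
[[-0.06, 0.03, -0.07], [-0.0, 0.016, -0.001]] rows>=0.1
[[-0.21, 0.03, -0.15], [-0.0, 0.042, -0.001]] rows>=0.3
[[-0.37, 0.03, -0.22], [-0.0, 0.068, -0.001]] rows>=0.5
[[-0.58, 0.03, -0.38], [-0.0, 0.103, -0.001]] rows>=0.7
[[-0.81, 0.03, -0.53], [-0.0, 0.138, -0.001]] rows>=0.9
[[-1.05, 0.04, -0.68], [0.0, 0.173, -0.001]] rows>=1.2
[[-1.31, 0.04, -0.81], [0.0, 0.208, -0.001]] rows>=1.4
[[-1.57, 0.04, -0.94], [0.0, 0.243, -0.001]] rows>=1.6
[[-1.78, 0.04, -0.98], [0.0, 0.269, -0.001]] rows>=1.8
[[-1.99, 0.04, -1.11], [0.0, 0.295, -0.001]] rows>=2.0
```

Call:
arm_command:
  deltas:
    - [[-0.06, 0, -0.07], [0, 0.016, 0], 0]
    - [[-0.2, 0, -0.15], [0, 0.042, 0], 0]
    - [[-0.37, 0, -0.22], [0, 0.068, 0], 0]
    - [[-0.58, 0, -0.38], [0, 0.103, 0], 0]
    - [[-0.81, 0, -0.53], [0, 0.138, 0], 0]
    - [[-1.05, 0, -0.68], [0, 0.173, 0], 0]
    - [[-1.31, 0, -0.81], [0, 0.208, 0], 0]
    - [[-1.57, 0, -0.94], [0, 0.243, 0], 0]
    - [[-1.78, 0, -0.98], [0, 0.269, 0], 0]
    - [[-1.99, 0, -1.1], [0, 0.295, 0], 0]

```text
clock: 11.35
tcp_pos: [645.7, -55.3, 139.8]
orientation: [[0.925, -0.209, 0.318], [-0.197, -0.978, -0.068], [0.325, -0.0, -0.946]]
wrist_force: [-0.5, 0.0, -6.7]
grip_width: 20.6
```

```bash
python3 - <<'E'
from h import *
xy=(563.4,-38.2)
R=get_state()["orientation"];print("tilt",np.degrees(np.arcsin(R[2,0])))
plan(*[lip((*xy,z),t) for z,t in((55,20.5),(52,22),(48,23),(44,24),(40,25),(38,26),(37,27),(36,28),(36,29),(36,30))])
E
```

```text
tilt 18.975097782723985
tcp [645.7 -55.3 139.8] ang -12.1 w 20.6 t 11.3
[[-0.09, 0.04, -0.09], [0.0, 0.027, -0.001]] rows>=0.2
[[-0.33, 0.04, -0.09], [0.0, 0.053, -0.001]] rows>=0.4
[[-0.57, 0.04, 0.11], [0.0, 0.07, -0.001]] rows>=0.5
[[-0.8, 0.04, 0.31], [0.0, 0.088, -0.001]] rows>=0.6
[[-1.04, 0.04, 0.51], [0.0, 0.105, -0.001]] rows>=0.7
[[-1.21, 0.04, 0.52], [0.0, 0.123, -0.001]] rows>=0.8
[[-1.36, 0.04, 0.44], [0.0, 0.14, -0.001]] rows>=0.9
[[-1.5, 0.04, 0.36], [0.0, 0.158, -0.001]] rows>=1.1
[[-1.62, 0.04, 0.19], [0.0, 0.175, -0.001]] rows>=1.2
[[-1.74, 0.04, 0.03], [0.0, 0.192, -0.001]] rows>=1.3
```

Call:
arm_command:
  deltas:
    - [[-0.09, 0, -0.09], [0, 0.027, 0], 0]
    - [[-0.33, 0, -0.09], [0, 0.053, 0], 0]
    - [[-0.57, 0, 0.1], [0, 0.07, 0], 0]
    - [[-0.8, 0, 0.3], [0, 0.088, 0], 0]
    - [[-1.04, 0, 0.5], [0, 0.105, 0], 0]
    - [[-1.2, 0, 0.52], [0, 0.123, 0], 0]
    - [[-1.36, 0, 0.44], [0, 0.14, 0], 0]
    - [[-1.5, 0, 0.36], [0, 0.158, 0], 0]
    - [[-1.62, 0, 0.19], [0, 0.175, 0], 0]
    - [[-1.74, 0, 0.03], [0, 0.19, 0], 0]

```text
clock: 12.35
tcp_pos: [629.5, -51.8, 134.1]
orientation: [[0.847, -0.209, 0.488], [-0.181, -0.978, -0.104], [0.499, -0.0, -0.867]]
wrist_force: [0.1, 0.5, -6.3]
grip_width: 20.7
```

```bash
python3 - <<'E'
from h import *
xy=(563.4,-38.2)
R=get_state()["orientation"];print("tilt",np.degrees(np.arcsin(R[2,0])))
plan(*[lip((*xy,36),t) for t in(31,32,33,34,35,36,37,38,39.5,41)])
plan(lip((*xy,36),44))
E
```

```text
tilt 29.936949825612672
tcp [629.5 -51.8 134.1] ang -12.1 w 20.7 t 12.3
[[-0.09, 0.05, -0.16], [0.0, 0.019, -0.001]] rows>=0.1
[[-0.19, 0.05, -0.35], [0.0, 0.036, -0.001]] rows>=0.2
[[-0.28, 0.05, -0.53], [0.0, 0.053, -0.001]] rows>=0.4
[[-0.38, 0.05, -0.72], [0.0, 0.071, -0.001]] rows>=0.5
[[-0.49, 0.05, -0.9], [0.0, 0.088, -0.001]] rows>=0.6
[[-0.59, 0.05, -1.07], [0.0, 0.106, -0.001]] rows>=0.7
[[-0.7, 0.05, -1.25], [0.0, 0.123, -0.001]] rows>=0.8
[[-0.82, 0.05, -1.42], [0.0, 0.141, -0.001]] rows>=0.9
[[-0.99, 0.05, -1.68], [0.0, 0.167, -0.001]] rows>=1.1
[[-1.17, 0.05, -1.93], [0.0, 0.193, -0.001]] rows>=1.3
tcp [629.5 -51.8 134.1] ang -12.1 w 20.7 t 12.3
[[-1.56, 0.05, -2.43], [0.0, 0.245, -0.001]] rows>=1.6
```

Call:
arm_command:
  deltas:
    - [[-0.09, 0, -0.16], [0, 0.019, 0], 0]
    - [[-0.19, 0, -0.35], [0, 0.036, 0], 0]
    - [[-0.28, 0, -0.53], [0, 0.053, 0], 0]
    - [[-0.38, 0, -0.72], [0, 0.071, 0], 0]
    - [[-0.49, 0, -0.9], [0, 0.088, 0], 0]
    - [[-0.59, 0, -1.07], [0, 0.106, 0], 0]
    - [[-0.7, 0, -1.25], [0, 0.123, 0], 0]
    - [[-0.82, 0, -1.42], [0, 0.141, 0], 0]
    - [[-0.99, 0, -1.68], [0, 0.167, 0], 0]
    - [[-1.17, 0, -1.93], [0, 0.193, 0], 0]

```text
clock: 13.35
tcp_pos: [610.1, -47.7, 145.3]
orientation: [[0.737, -0.209, 0.643], [-0.157, -0.978, -0.137], [0.658, -0.0, -0.753]]
wrist_force: [0.5, -0.5, -4.7]
grip_width: 21.1
```

Call:
arm_command:
  deltas:
    - [[-0.2, 0, -0.25], [0, 0.026, 0], 0]
    - [[-0.39, 0, -0.5], [0, 0.052, 0], 0]
    - [[-0.39, 0, -0.5], [0, 0.052, 0], 0]
    - [[-0.39, 0, -0.5], [0, 0.052, 0], 0]
    - [[-0.39, 0, -0.5], [0, 0.052, 0], 0]
    - [[-0.39, 0, -0.5], [0, 0.052, 0], 0]
    - [[-0.39, 0, -0.5], [0, 0.052, 0], 0]
    - [[-0.39, 0, -0.5], [0, 0.052, 0], 0]
    - [[-0.39, 0, -0.5], [0, 0.052, 0], 0]
    - [[-0.39, 0, -0.5], [0, 0.052, 0], 0]

```text
clock: 14.35
tcp_pos: [604.0, -46.4, 146.5]
orientation: [[0.702, -0.209, 0.681], [-0.15, -0.978, -0.145], [0.696, -0.0, -0.718]]
wrist_force: [0.0, 0.5, -5.8]
grip_width: 21.1
```

```bash
python3 - <<'E'
from h import *
s=get_state();R=s["orientation"];print("tilt",np.degrees(np.arcsin(R[2,0])),s["wrist_force"],s["q"])
i=capture("scene");crop("scene",i,(270,205),80,4,"pics/a.png")
k=capture("top");crop("top",k,(270,225),80,4,"pics/b.png")
cv2.imwrite("pics/tilt.png",np.hstack([cv2.imread("pics/a.png")[:,120:520],cv2.imread("pics/b.png")[:,120:520]]))
E
```

```text
tilt 44.10186247945422 [ 0.   0.5 -5.8] [-16.9 -15.2 130.9   9.6  20.6 -12.5]
```

View pics/tilt.png

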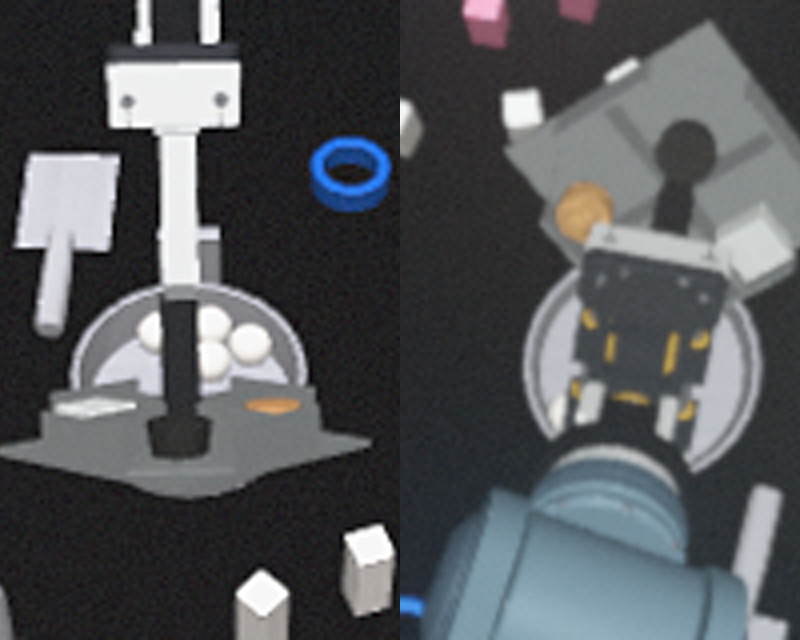

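```bash
python3 - <<'E'
from h import *
xy=(563.4,-38.2)
plan(*[lip((*xy,z),t) for z,t in((38,43),(42,41),(48,38),(55,34),(64,29),(74,24),(86,18),(98,12),(110,7),(120,3))])
E
```

```text
tcp [604.  -46.4 146.5] ang -12.1 w 21.1 t 14.4
[[0.32, 0.04, 0.02], [0.001, -0.019, -0.001]] rows>=0.1
[[0.77, 0.04, 0.11], [0.001, -0.054, -0.001]] rows>=0.4
[[1.4, 0.04, 0.26], [0.001, -0.107, -0.001]] rows>=0.7
[[2.14, 0.04, 0.55], [0.0, -0.176, -0.001]] rows>=1.2
[[2.99, 0.04, 0.92], [0.0, -0.264, -0.001]] rows>=1.8
[[3.83, 0.04, 1.23], [0.0, -0.351, -0.001]] rows>=2.3
[[4.72, 0.04, 1.61], [0.0, -0.456, -0.001]] rows>=3.0
[[5.47, 0.04, 1.99], [0.0, -0.56, -0.001]] rows>=3.7
[[6.14, 0.04, 2.16], [0.0, -0.648, -0.001]] rows>=4.3
[[6.64, 0.04, 2.24], [0.0, -0.717, -0.001]] rows>=4.8
```

Call:
arm_command:
  deltas:
    - [[0.32, 0, 0], [0, -0.019, 0], 0]
    - [[0.77, 0, 0.1], [0, -0.054, 0], 0]
    - [[1.4, 0, 0.26], [0, -0.107, 0], 0]
    - [[2.14, 0, 0.55], [0, -0.176, 0], 0]
    - [[3, 0, 0.92], [0, -0.264, 0], 0]
    - [[3.83, 0, 1.23], [0, -0.351, 0], 0]
    - [[4.72, 0, 1.61], [0, -0.456, 0], 0]
    - [[5.47, 0, 2], [0, -0.56, 0], 0]
    - [[6.14, 0, 2.16], [0, -0.648, 0], 0]
    - [[6.64, 0, 2.24], [0, -0.717, 0], 0]

```text
clock: 15.45
tcp_pos: [668.4, -60.5, 177.9]
orientation: [[0.976, -0.209, 0.053], [-0.209, -0.978, -0.012], [0.054, 0.001, -0.999]]
wrist_force: [0.7, -0.1, -4.8]
grip_width: 21.2
```

```bash
python3 - <<'E'
from h import *
plan(pose(665,-55,200,-14,0),pose(505,324,200,-71,0))
i=capture("scene");crop("scene",i,(270,230),70,6,"pics/lvl.png")
E
```

```text
tcp [668.4 -60.5 177.9] ang -12.1 w 21.2 t 15.4
[[-0.33, -0.46, -2.23], [-0.0, -0.054, 0.033]] rows>=0.5
[[-23.88, -34.17, -3.53], [-0.027, -0.05, 1.028]] rows>=8.4
```

Call:
arm_command:
  deltas:
    - [[-0.5, -0.8, -1], [0, -0.03, 0.02], 0]
    - [[-1.6, -2.4, -2], [0, -0.05, 0.07], 0]
    - [[-3.3, -4.8, -2.4], [0, -0.05, 0.14], 0]
    - [[-5.2, -7.5, -2.4], [-0.005, -0.05, 0.22], 0]
    - [[-7.1, -10.2, -2.6], [-0.008, -0.05, 0.3], 0]
    - [[-9, -12.9, -2.7], [-0.01, -0.05, 0.38], 0]
    - [[-10.9, -15.6, -2.8], [-0.012, -0.05, 0.46], 0]
    - [[-12.8, -18.3, -2.9], [-0.014, -0.05, 0.54], 0]
    - [[-14.7, -21, -3], [-0.016, -0.05, 0.62], 0]
    - [[-16.6, -23.7, -3.1], [-0.018, -0.05, 0.7], 0]

```text
clock: 16.5
tcp_pos: [556.6, 207.0, 200.6]
orientation: [[0.609, -0.793, 0.007], [-0.793, -0.609, -0.001], [0.004, -0.005, -1.0]]
wrist_force: [0.0, -0.2, -5.3]
grip_width: 21.1
```

```bash
python3 - <<'E'
from h import *
plan(pose(507,324,190,-71,0),pose(507,324,100,-71,0))
E
```

```text
tcp [556.6 207.  200.6] ang -52.5 w 21.1 t 16.5
[[-12.31, -3.19, 1.02], [-0.006, -0.004, 0.324]] rows>=2.6
[[-12.35, -3.15, 10.02], [-0.006, -0.004, 0.324]] rows>=3.2
```

Call:
arm_command:
  deltas:
    - [[-2.6, -0.7, 0.2], [0, 0, 0.07], 0]
    - [[-5.2, -1.4, 0.4], [-0.003, 0, 0.14], 0]
    - [[-7.6, -2, 1], [-0.004, 0, 0.2], 0]
    - [[-9.8, -2.6, 2], [-0.005, 0, 0.26], 0]
    - [[-11.4, -3, 3.2], [-0.006, -0.004, 0.3], 0]
    - [[-12.1, -3.2, 4.6], [-0.006, -0.004, 0.32], 0]
    - [[-12.3, -3.2, 6.2], [-0.006, -0.004, 0.324], 0]
    - [[-12.3, -3.2, 7.8], [-0.006, -0.004, 0.324], 0]
    - [[-12.3, -3.2, 9.2], [-0.006, -0.004, 0.324], 0]
    - [[-12.3, -3.2, 10], [-0.006, -0.004, 0.324], 0]

```text
clock: 17.5
tcp_pos: [507.3, 323.1, 98.2]
orientation: [[0.325, -0.946, -0.002], [-0.946, -0.325, -0.001], [-0.0, 0.002, -1.0]]
wrist_force: [-0.5, 0.2, -5.3]
grip_width: 21.2
```

```bash
python3 - <<'E'
from h import *
print(get_state()["orientation"])
plan(pose(507,324,62,-71,0),pose(507,324,58,-71,0))
i=capture("scene");c=proj("scene",[507,324,60]);crop("scene",i,c,48,6,"pics/set0.png")
E
```

```text
[[ 0.3 -0.9 -0. ]
 [-0.9 -0.3 -0. ]
 [-0.   0.  -1. ]]
tcp [507.3 323.1  98.2] ang -71.1 w 21.2 t 17.5
[[-0.09, -0.01, 3.62], [0.002, 0.0, -0.001]] rows>=0.7
[[-0.09, -0.01, 4.02], [0.002, 0.0, -0.001]] rows>=0.8
```

View pics/set0.png

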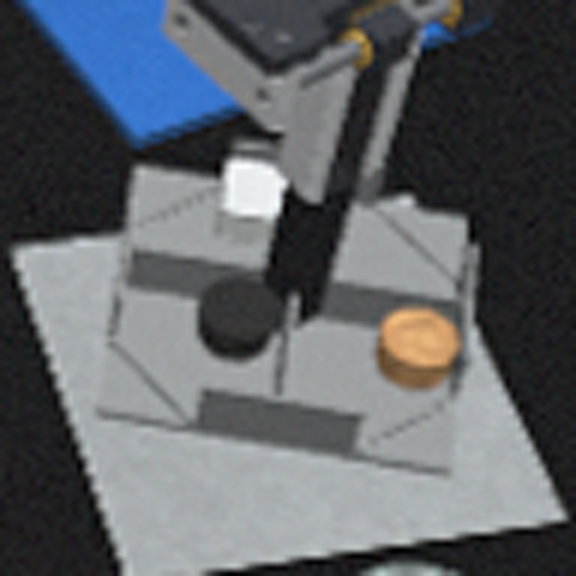

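The tray holds the stopper, cork and spacer, the ball compartment is empty, and it sits over the mat. I lower it now.

Call:
arm_command:
  deltas:
    - [[-0.1, 0, 1], [0, 0, 0], 0]
    - [[-0.1, 0, 2], [0, 0, 0], 0]
    - [[-0.1, 0, 2.8], [0, 0, 0], 0]
    - [[-0.1, 0, 3.4], [0, 0, 0], 0]
    - [[-0.1, 0, 3.8], [0, 0, 0], 0]
    - [[-0.1, 0, 4], [0, 0, 0], 0]
    - [[-0.1, 0, 4.1], [0, 0, 0], 0]

```text
clock: 18.25
tcp_pos: [506.5, 323.8, 58.1]
orientation: [[0.325, -0.946, -0.004], [-0.946, -0.325, -0.002], [0.0, 0.004, -1.0]]
wrist_force: [-6.4, -3.2, 8.1]
grip_width: 21.3
```

Call:
arm_command:
  deltas:
    - [[0, 0, 0], [0, 0, 0], 0.4]
    - [[0, 0, 0], [0, 0, 0], 0.7]
    - [[0, 0, 0], [0, 0, 0], 0.9]
    - [[0, 0, 0], [0, 0, 0], 0.9]
    - [[0, 0, -2], [0, 0, 0], 0.9]
    - [[0, 0, -5], [0, 0, 0], 0.9]
    - [[0, 0, -10], [0, 0, 0], 0.9]
    - [[0, 0, -14], [0, 0, 0], 0.9]
    - [[0, 0, -14], [0, 0, 0], 0.9]

```text
clock: 19.15
tcp_pos: [511.0, 325.8, 206.0]
orientation: [[0.325, -0.946, 0.009], [-0.946, -0.325, 0.003], [-0.0, -0.009, -1.0]]
wrist_force: [1.4, -0.7, -0.8]
grip_width: 84.2
```

```bash
python3 - <<'E'
from h import *
plan(pose(460,-15,200,-12,0))
i=capture("top")
x,y=crop("top",i,(272,248),48,6,"pics/a.png");print(x,y)
x,y=crop("top",i,(144,252),48,6,"pics/b.png");print(x,y)
a,b=cv2.imread("pics/a.png")[:,100:500],cv2.imread("pics/b.png")[:,:400];print(a.shape,b.shape)
cv2.imwrite("pics/dt.png",np.hstack([a,b]))
E
```

```text
tcp [511.  325.8 206. ] ang -71.0 w 84.2 t 19.1
[[30.57, 15.9, 0.44], [-0.009, -0.004, -1.03]] rows>=6.9
224 200
96 204
(576, 400, 3) (576, 400, 3)
```

View pics/dt.png

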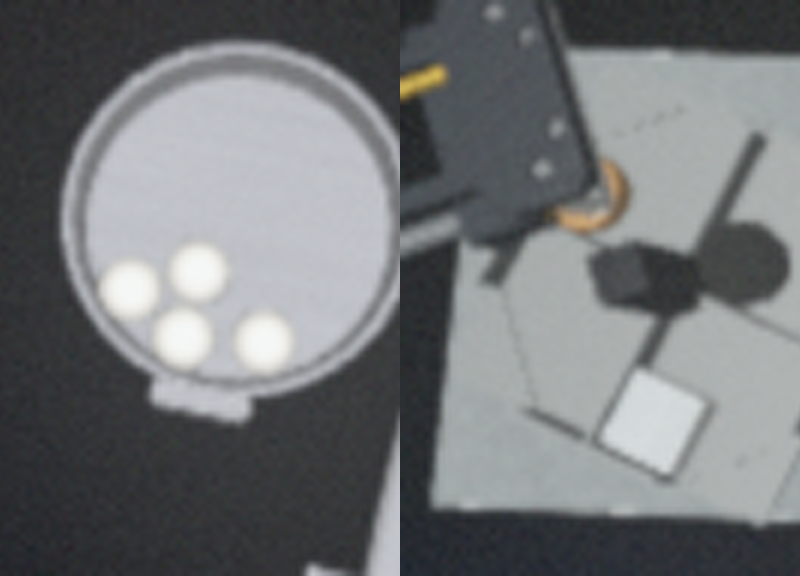

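```bash
cat >> h.py <<'E'
TC=np.array([506.5,323.8]);TY=64.0
def tray2w(x,y):
    a=np.radians(TY);return TC+np.array([[np.cos(a),-np.sin(a)],[np.sin(a),np.cos(a)]])@[x,y]
def w2tray(p):
    a=np.radians(TY);return np.array([[np.cos(a),np.sin(a)],[-np.sin(a),np.cos(a)]])@(np.array(p)[:2]-TC)
E
python3 - <<'E'
from h import *
d=lambda u,v,z:onz("top",224+(u+100)/6-.42,200+v/6-.42,z)
t=lambda u,v,z:onz("top",96+(u-400)/6-.42,204+v/6-.42,z)
L,T,Bt=d(61,220,40),d(240,41,40),d(240,400,40);print("rim L,T,B",L,T,Bt)
print("tab top",d(150,403,85),d(252,422,85),d(155,378,85),d(254,397,85),d(201,390,85))
for p in[(597,437),(640,368),(714,405),(671,478)]:print("spacer",w2tray(t(*p,27)))
for p in[(755,140),(655,350)]:print("div",w2tray(t(*p,30)))
for p in[(495,280),(530,412),(585,435)]:print("sill/wall",w2tray(t(*p,10)),w2tray(t(*p,30)))
print("post top",w2tray(t(620,272,95)))
E
```

```text
rim L,T,B [536.7  44.8  40. ] [612.  -32.4  40. ] [459.8 -29.1  40. ]
tab top [457.9   7.3  85. ] [449.5 -33.2  85. ] [467.7   5.1  85. ] [459.4 -34.2  85. ] [462.6 -13.2  85. ]
spacer [-0.9 70.2]
spacer [-3.7 37.3]
spacer [-39.2  37.9]
spacer [-37.1  72.2]
div [ -3.4 -68.9]
div [-6.8 27.7]
sill/wall [76.4 32.2] [68.4 30.1]
sill/wall [35.7 75.3] [28.5 72.4]
sill/wall [ 9.7 74. ] [ 3.  71.2]
post top [-0.9 -0.3]
```

```bash
python3 - <<'E'
from h import *
plan(pose(458.6,-14.3,190,-12,0))
E
```

```text
tcp [509.2 325.  202.1] ang -71.0 w 84.8 t 19.2
[[30.44, 15.81, 1.16], [-0.003, -0.002, -1.03]] rows>=6.9
```

Call:
arm_command:
  deltas:
    - [[4, 2, 0], [0, 0, -0.13], 0.7]
    - [[8, 4, 0], [0, 0, -0.26], 0.7]
    - [[12.5, 6.5, 0.5], [0, 0, -0.4], 0.7]
    - [[17, 9, 1], [0, 0, -0.55], 0.7]
    - [[21, 11, 1], [0, 0, -0.7], 0.7]
    - [[25, 13, 1], [0, 0, -0.85], 0.7]
    - [[28.5, 14.8, 1.2], [0, 0, -0.95], 0.7]
    - [[30.4, 15.8, 1.2], [0, 0, -1.03], 0.7]
    - [[30.4, 15.8, 1.2], [0, 0, -1.03], 0.7]
    - [[30.4, 15.8, 1.2], [0, 0, -1.03], 0.7]

```text
clock: 20.2
tcp_pos: [457.7, -13.9, 188.1]
orientation: [[0.977, -0.211, 0.001], [-0.211, -0.977, 0.002], [0.0, -0.002, -1.0]]
wrist_force: [0.3, 0.9, -0.0]
grip_width: 65.7
```

```bash
python3 - <<'E'
from h import *
i=capture("scene");crop("scene",i,proj("scene",[500,-20,80]),50,6,"pics/tabpre.png")
for p in((458.6,-14.3,85),(536,-30.7,40)): print(proj("scene",p))
print(proj("scene",[500,-20,80])-50)
plan(pose(458.6,-14.3,100,-12,0),pose(458.6,-14.3,46,-12,0))
E
```

```text
[266.2 183.3]
[266.7 218.2]
[217.5 146.9]
tcp [458.  -13.3 188.4] ang -12.1 w 65.2 t 20.2
[[0.07, 0.11, 8.84], [-0.002, -0.001, -0.002]] rows>=1.8
[[0.07, 0.12, 14.24], [-0.002, -0.001, -0.002]] rows>=2.8
```

View pics/tabpre.png

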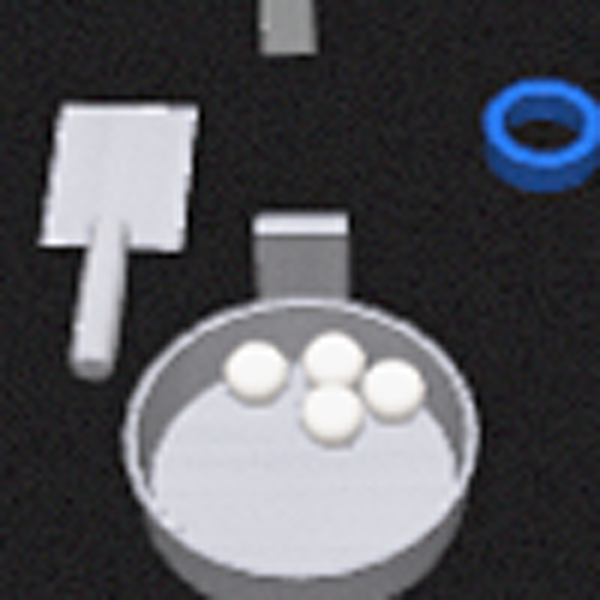

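The tab top is at crop (301,224), about 1 px from the prediction, and all four balls are in the dish. I grip it now.

Call:
arm_command:
  deltas:
    - [[0.1, 0.1, 4], [0, 0, 0], 0.7]
    - [[0.1, 0.1, 8], [0, 0, 0], 0.7]
    - [[0.1, 0.1, 11], [0, 0, 0], 0.6]
    - [[0.1, 0.1, 13], [0, 0, 0], 0.6]
    - [[0.1, 0.1, 14.2], [0, 0, 0], 0.5]
    - [[0.1, 0.1, 14.2], [0, 0, 0], 0]
    - [[0.1, 0.1, 14.2], [0, 0, 0], 0]
    - [[0.1, 0.1, 14.2], [0, 0, 0], 0]
    - [[0.1, 0.1, 14.2], [0, 0, 0], 0]
    - [[0.1, 0.1, 14.2], [0, 0, 0], 0]

```text
clock: 21.25
tcp_pos: [459.5, -14.3, 47.2]
orientation: [[0.978, -0.21, 0.003], [-0.21, -0.978, 0.002], [0.002, -0.002, -1.0]]
wrist_force: [-2.3, -0.1, 2.4]
grip_width: 11.8
```

Call:
arm_command:
  deltas:
    - [[0, 0, 0], [0, 0, 0], 0]
    - [[0, 0, 0], [0, 0, 0], 0]
    - [[0, 0, 0], [0, 0, 0], 0]
    - [[0, 0, 0], [0, 0, 0], 0]
    - [[0, 0, 0], [0, 0, 0], 0]
    - [[0, 0, 0], [0, 0, 0], 0]

```text
clock: 21.85
tcp_pos: [459.3, -14.4, 47.2]
orientation: [[0.978, -0.21, 0.002], [-0.21, -0.978, 0.002], [0.002, -0.002, -1.0]]
wrist_force: [-2.1, -0.0, -0.5]
grip_width: 9.3
```

Call:
arm_command:
  deltas:
    - [[0, 0, -0.3], [0, 0, 0], 0]
    - [[0, 0, -0.8], [0, 0, 0], 0]
    - [[0, 0, -1.4], [0, 0, 0], 0]
    - [[0, 0, -2.2], [0, 0, 0], 0]
    - [[0, 0, -3], [0, 0, 0], 0]

```text
clock: 22.35
tcp_pos: [459.2, -14.4, 77.9]
orientation: [[0.978, -0.209, 0.002], [-0.209, -0.978, 0.002], [0.002, -0.002, -1.0]]
wrist_force: [-0.6, -0.5, -4.4]
grip_width: 8.9
```

```bash
python3 - <<'E'
from h import *
s=get_state();print(s["orientation"],s["wrist_force"],s["wrist_torque"])
# dish centre is 79 mm beyond the tab; want it over the tip
h=-14;tip=np.array([706,-175]);u=np.array([np.cos(np.radians(h)),np.sin(np.radians(h))])
p=tip-79*u;print(p)
plan(pose(s["tcp_pos"][0],s["tcp_pos"][1],185,-12.5),pose(*p,190,h),pose(*p,180,h))
i=capture("scene");crop("scene",i,proj("scene",[520,-25,80]),50,6,"pics/up.png")
E
```

```text
[[ 1.  -0.2  0. ]
 [-0.2 -1.   0. ]
 [ 0.  -0.  -1. ]] [-0.6 -0.5 -4.4] [ 0.   0.1 -0.1]
[ 629.3 -155.9]
tcp [459.2 -14.4  77.9] ang -12.1 w 8.9 t 22.4
[[0.02, -0.02, -10.71], [-0.002, -0.002, 0.007]] rows>=2.1
[[19.62, 10.25, -11.2], [-0.002, -0.002, 0.033]] rows>=5.0
[[19.62, 10.25, -10.2], [-0.002, -0.002, 0.033]] rows>=4.9
```

View pics/up.png

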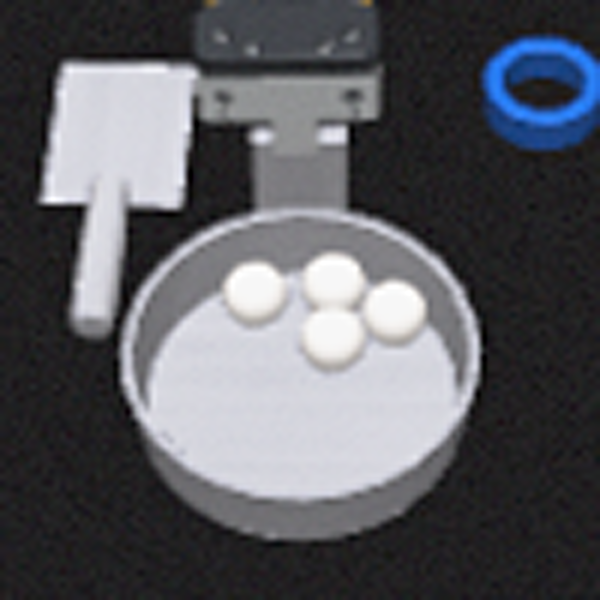

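Call:
arm_command:
  deltas:
    - [[0, 0, -1], [0, 0, 0], 0]
    - [[0, 0, -2.3], [0, 0, 0], 0]
    - [[0, 0, -3.8], [0, 0, 0], 0]
    - [[0, 0, -5.3], [0, 0, 0], 0]
    - [[0.3, 0.1, -6.8], [0, 0, 0], 0]
    - [[1, 0.5, -8.3], [0, 0, 0], 0]
    - [[2, 1, -9.6], [0, 0, 0.005], 0]
    - [[3.2, 1.7, -10.4], [0, 0, 0.007], 0]
    - [[4.5, 2.4, -10.8], [0, 0, 0.009], 0]
    - [[5.8, 3, -11], [0, 0, 0.01], 0]

```text
clock: 23.4
tcp_pos: [512.0, -57.4, 192.0]
orientation: [[0.976, -0.219, 0.008], [-0.219, -0.976, -0.0], [0.008, -0.002, -1.0]]
wrist_force: [0.0, -0.0, 0.5]
grip_width: 0.6
```

```bash
python3 - <<'E'
from h import *
plan(pose(629.3,-155.9,186,-14),pose(629.3,-155.9,181,-14))
E
```

```text
tcp [512.  -57.4 192. ] ang -12.7 w 0.6 t 23.4
[[13.6, 7.04, 0.69], [-0.002, -0.008, 0.023]] rows>=3.1
[[13.6, 7.04, 1.19], [-0.002, -0.008, 0.023]] rows>=3.1
```

```bash
python3 - <<'E'
from h import *
i=capture("scene");x,y=int(150),100
a=cv2.resize(i[100:340,130:330],None,fx=2,fy=2,interpolation=cv2.INTER_CUBIC)
k=capture("top");b=cv2.resize(k[100:340,190:390],None,fx=2,fy=2,interpolation=cv2.INTER_CUBIC)
cv2.imwrite("pics/drop.png",np.hstack([a,b])[:,:,::-1])
E
```

```text
(no output)
```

View pics/drop.png

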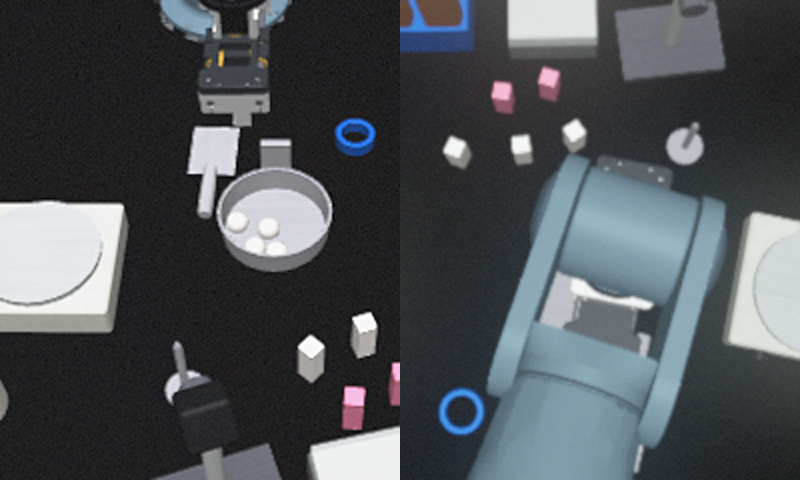

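```bash
python3 - <<'E'
from h import *
plan(pose(430,-20,230,-12),pose(450,230,250,-12))
E
```

```text
tcp [512.1 -57.6 191.5] ang -12.7 w 0.7 t 23.5
[[-8.81, -1.87, -3.92], [-0.002, -0.007, -0.013]] rows>=2.0
[[-12.35, -26.7, -5.9], [-0.002, -0.007, -0.013]] rows>=6.0
```

Call:
arm_command:
  deltas:
    - [[-4, -1, -4], [0, 0, 0], 0.5]
    - [[-8, -2, -5.9], [0, 0, 0], 0.7]
    - [[-12.3, -6, -5.9], [0, 0, 0], 0.7]
    - [[-12.3, -11, -5.9], [0, 0, 0], 0.7]
    - [[-12.3, -16, -5.9], [0, 0, 0], 0.7]
    - [[-12.3, -21, -5.9], [0, 0, 0], 0.7]
    - [[-12.3, -26, -5.9], [0, 0, 0], 0.7]
    - [[-12.3, -26.7, -5.9], [0, 0, 0], 0.7]
    - [[-12.3, -26.7, -5.9], [0, 0, 0], 0.7]

```text
clock: 24.4
tcp_pos: [450.1, 231.2, 250.1]
orientation: [[0.976, -0.217, 0.007], [-0.217, -0.976, -0.0], [0.007, -0.001, -1.0]]
wrist_force: [-0.8, -0.8, -0.5]
grip_width: 64.7
```

```bash
cat >> h.py <<'E'
def finddish(n="top",guess=(535,-30),name=None):
    i=capture(n);g=cv2.cvtColor(i,cv2.COLOR_RGB2GRAY);x,y=map(int,proj(n,[*guess,40]))
    m=(g>70).astype(np.uint8);m[:, :max(0,x-65)]=0;m[:,x+65:]=0;m[:max(0,y-65)]=0;m[y+65:]=0
    o=cv2.morphologyEx(m,cv2.MORPH_OPEN,cv2.getStructuringElement(cv2.MORPH_ELLIPSE,(35,35)))
    cs=cv2.findContours(o,cv2.RETR_EXTERNAL,cv2.CHAIN_APPROX_NONE)[0];c=max(cs,key=cv2.contourArea)
    e=cv2.fitEllipse(c);ctr=onz(n,*e[0],40);print("ellipse",e,"centre",ctr)
    if name: print(crop(n,i,(x,y),50,8,name))
    return ctr
E
python3 - <<'E'
from h import *
finddish(name="pics/dish3.png")
E
```

```text
ellipse ((276.9473876953125, 252.65106201171875), (60.20058059692383, 61.01384735107422), 10.889726638793945) centre [493.9 -21.5  40. ]
(229, 186)
```

View pics/dish3.png

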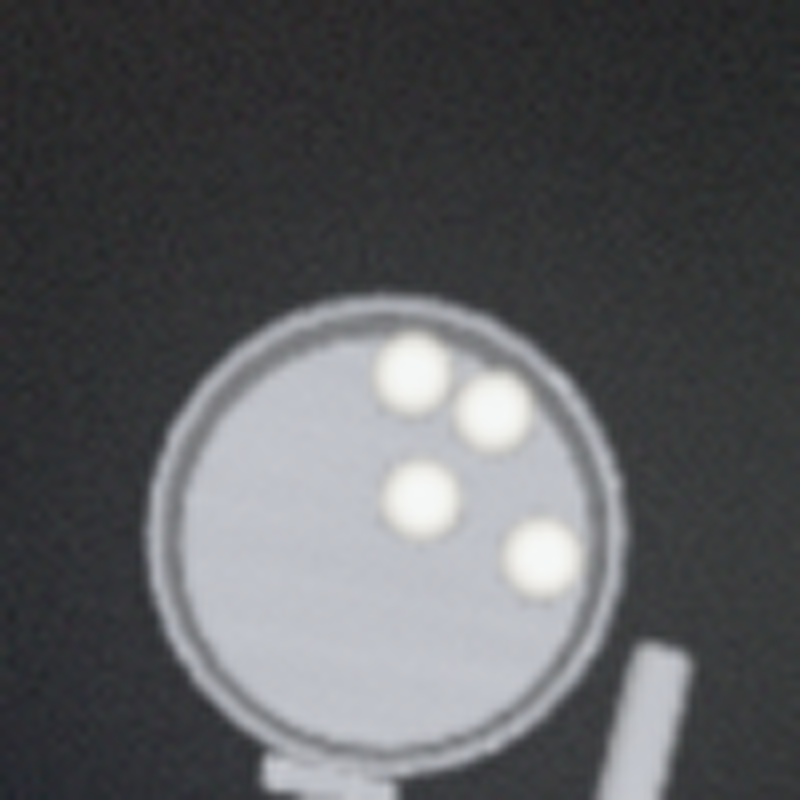

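```bash
python3 - <<'E'
from h import *
i=capture("top");g=cv2.cvtColor(i,cv2.COLOR_RGB2GRAY);C=np.array([494,-21.5])
j=cv2.resize(g,None,fx=4,fy=4,interpolation=cv2.INTER_CUBIC)
def score(th,C):
    a=np.radians(th);X=np.array([np.cos(a),np.sin(a)]);Y=np.array([-X[1],X[0]])
    S=0
    for (dx,dy,w) in [(-79,k,1) for k in(-17,-9,0,9,17)]+[(-79,k,-1) for k in(-24,24,-28,28)]+[(-89,k,-1) for k in(-12,0,12)]:
        p=C+X*dx+Y*dy;q=proj("top",[*p,85]);S+=w*float(cv2.getRectSubPix(g,(1,1),tuple(q.astype(np.float32)))[0,0])
    return S
best=max((score(t,C+[dx,0]),t,dx) for t in np.arange(-40,41,1) for dx in(-4,-2,0,2,4));print(best)
a=np.radians(best[1]);p=C-79*np.array([np.cos(a),np.sin(a)]);print("tab",p)
plan(pose(*p,130,best[1]),pose(*p,46,best[1]))
E
```

```text
(554.0, np.int64(-14), 0)
tab [417.3  -2.4]
tcp [450.3 229.1 250.1] ang -12.7 w 65.6 t 24.5
[[1.8, 23.31, 12.0], [-0.001, -0.007, 0.022]] rows>=5.3
[[1.74, 23.32, 20.4], [-0.001, -0.007, 0.022]] rows>=6.2
```

Call:
arm_command:
  deltas:
    - [[0.3, 4.5, 1], [0, 0, 0.01], 0.5]
    - [[0.6, 9, 3], [0, 0, 0.01], 0.5]
    - [[1, 13.5, 5], [0, 0, 0.02], 0.5]
    - [[1.4, 18, 8], [0, 0, 0.022], 0.5]
    - [[1.8, 22, 10.5], [0, 0, 0.022], 0.5]
    - [[1.8, 23.3, 12], [0, 0, 0.022], 0.5]
    - [[1.8, 23.3, 12], [0, 0, 0.022], 0.5]
    - [[1.8, 23.3, 12], [0, 0, 0.022], 0.5]

```text
clock: 25.3
tcp_pos: [417.3, -3.0, 130.7]
orientation: [[0.97, -0.244, 0.008], [-0.244, -0.97, -0.001], [0.008, -0.001, -1.0]]
wrist_force: [0.8, -0.3, 0.4]
grip_width: 46.9
```

```bash
python3 - <<'E'
from h import *
plan(pose(417.3,-2.4,46,-14))
i=capture("scene");g=cv2.cvtColor(i,cv2.COLOR_RGB2GRAY)
q=proj("scene",[417.3,-2.4,85]);print(q);x,y=q.astype(int)
print(g[y-5:y+8,x-16:x+17:2])
E
```

```text
tcp [417.3  -3.  130.7] ang -14.1 w 46.9 t 25.3
[[-0.08, -0.05, 8.46], [-0.001, -0.008, -0.003]] rows>=1.7
[267.3 171.1]
[[ 19  34  31  29  34  26  28  34  30  36  27  33  35  38  22  33  32]
 [ 25  27  27  33  24  39  25  32  32  32  26  27  32  29  31  33  30]
 [ 31  29  30  30  28  23  18  26  23  26  26  20  24  37  28  28  27]
 [ 27  27  30  34  32  94  91  95  95  89  91  92  53  32  24  31  30]
 [ 31  28  37  33  49 196 190 192 187 188 188 193  99  29  31  29  33]
 [ 30  31  30  27  51 230 225 222 223 221 223 228 119  28  30  34  31]
 [ 30  24  30  30  51 220 217 211 213 213 213 219 110  30  22  36  29]
 [ 32  34  29  33  41 116 111 110 107 109 114 110  75  30  31  27  28]
 [ 34  26  33  36  48 130 131 124 126 128 127 128  82  34  29  30  31]
 [ 27  34  29  28  41 130 131 124 130 125 129 128  77  33  33  32  29]
 [ 36  33  35  29  37 132 132 128 126 124 128 130  77  18  28  32  35]
 [ 29  35  35  30  29 128 129 126 128 129 128 130  77  27  30  34  27]
 [ 33  30  35  26  27 128 130 126 126 126 126 128  81  33  27  32  33]]
```

Call:
arm_command:
  deltas:
    - [[-0.1, 0, 3], [0, -0.008, 0], 0.5]
    - [[-0.1, 0, 6], [0, -0.008, 0], 0.5]
    - [[-0.1, 0, 8], [0, -0.008, 0], 0.5]
    - [[-0.1, 0, 8.5], [0, -0.008, 0], 0.5]
    - [[-0.1, 0, 8.5], [0, -0.008, 0], 0]
    - [[-0.1, 0, 8.5], [0, -0.008, 0], 0]
    - [[-0.1, 0, 8.5], [0, -0.008, 0], 0]
    - [[-0.1, 0, 8.5], [0, -0.008, 0], 0]
    - [[-0.1, 0, 8.5], [0, -0.008, 0], 0]
    - [[-0.1, 0, 8.5], [0, -0.008, 0], 0]

```text
clock: 26.35
tcp_pos: [418.1, -2.5, 46.8]
orientation: [[0.97, -0.243, 0.002], [-0.243, -0.97, 0.001], [0.002, -0.001, -1.0]]
wrist_force: [-0.2, -0.4, 4.6]
grip_width: 9.4
```

Call:
arm_command:
  deltas:
    - [[0, 0, 0], [0, 0, 0], 0]
    - [[0, 0, 0], [0, 0, 0], 0]
    - [[0, 0, 0], [0, 0, 0], 0]
    - [[0, 0, 0], [0, 0, 0], 0]
    - [[0, 0, 0], [0, 0, 0], 0]
    - [[0, 0, 0], [0, 0, 0], 0]
    - [[0, 0, 0], [0, 0, 0], 0]
    - [[0, 0, 0], [0, 0, 0], 0]
    - [[0, 0, 0], [0, 0, 0], 0]
    - [[0, 0, 0], [0, 0, 0], 0]

```text
clock: 27.35
tcp_pos: [418.1, -2.5, 46.8]
orientation: [[0.97, -0.243, 0.002], [-0.243, -0.97, 0.001], [0.002, -0.001, -1.0]]
wrist_force: [-0.2, 0.9, 2.0]
grip_width: 9.3
```

Call:
arm_command:
  deltas:
    - [[0, 0, 0], [0, 0.015, 0], 0]
    - [[0, 0, 0], [0, 0.03, 0], 0]
    - [[0, 0, 0], [0, 0.045, 0], 0]
    - [[0, 0, -0.05], [0, 0.06, 0], 0]
    - [[0, 0, -0.1], [0, 0.075, 0], 0]
    - [[0, 0, -0.15], [0, 0.085, 0], 0]
    - [[0, 0, -0.15], [0, 0.085, 0], 0]
    - [[0, 0, -0.15], [0, 0.085, 0], 0]
    - [[0, 0, -0.15], [0, 0.085, 0], 0]
    - [[0, 0, -0.15], [0, 0.085, 0], 0]

```text
clock: 28.35
tcp_pos: [418.0, -2.4, 48.2]
orientation: [[0.966, -0.243, 0.084], [-0.242, -0.97, -0.02], [0.087, -0.001, -0.996]]
wrist_force: [-0.7, 0.2, -2.1]
grip_width: 9.2
```

```bash
python3 - <<'E'
from h import *
s=get_state();print(s["wrist_force"],s["wrist_torque"])
C0=np.array([494,-21.5])
i=capture("scene");hsv=cv2.cvtColor(i,cv2.COLOR_RGB2HSV);g=i.min(2)
q=proj("scene",[494,-21.5,20]).astype(int);m=np.zeros_like(g);m[q[1]-35:q[1]+40,q[0]-40:q[0]+40]=(g[q[1]-35:q[1]+40,q[0]-40:q[0]+40]>232)*255
n,l,st,ce=cv2.connectedComponentsWithStats(m);print([(st[k,4],onz("scene",*ce[k],19)) for k in range(1,n) if st[k,4]>8])
E
```

```text
[-0.7  0.2 -2.1] [ 0.1  0.3 -0. ]
[(np.int32(54), array([476.6, -69.8,  19. ])), (np.int32(50), array([496.5, -31.4,  19. ])), (np.int32(49), array([523.1, -54.7,  19. ])), (np.int32(44), array([535. , -28.9,  19. ]))]
```

Call:
arm_command:
  deltas:
    - [[0, 0, -0.1], [0, 0, 0], 0]
    - [[0, 0, -0.2], [0, 0.01, 0], 0]
    - [[0, 0, -0.4], [0, 0.02, 0], 0]
    - [[0, 0, -0.6], [0, 0.03, 0], 0]
    - [[0, 0, -0.8], [0, 0.03, 0], 0]
    - [[0, 0, -1], [0, 0.03, 0], 0]
    - [[0, 0, -1], [0, 0.03, 0], 0]
    - [[0, 0, -1], [0, 0.03, 0], 0]
    - [[0, 0, -1], [0, 0.03, 0], 0]
    - [[0, 0, -1], [0, 0.03, 0], 0]

```text
clock: 29.4
tcp_pos: [417.1, -2.2, 58.1]
orientation: [[0.963, -0.243, 0.113], [-0.241, -0.97, -0.027], [0.116, -0.001, -0.993]]
wrist_force: [-0.3, -0.2, -1.4]
grip_width: 9.2
```

```bash
cat >> h.py <<'E'
def balls(c,z=19):
    g=capture("scene").min(2);q=proj("scene",[*c[:2],z]).astype(int);m=np.zeros_like(g);sl=np.s_[q[1]-35:q[1]+40,q[0]-42:q[0]+42]
    m[sl]=(g[sl]>232)*255
    n,l,st,ce=cv2.connectedComponentsWithStats(m);print("balls",[(int(st[k,4]),(onz("scene",*ce[k],z)[:2]-c[:2]).round()) for k in range(1,n) if st[k,4]>8])
E
python3 - <<'E'
from h import *
s=get_state();print(s["tcp_pos"],s["wrist_force"],s["wrist_torque"],s["grip_width"])
balls(np.array([494,-21.5]),30)
i=capture("scene");crop("scene",i,proj("scene",[470,-15,60]),45,7,"pics/l2.png")
E
```

```text
[417.1  -2.2  58.1] [-0.3 -0.2 -1.4] [ 0.   0.4 -0. ] 9.203184594344659
balls [(52, array([ 14., -10.])), (52, array([  8., -48.])), (50, array([ 32., -32.])), (50, array([44., -7.]))]
```

View pics/l2.png

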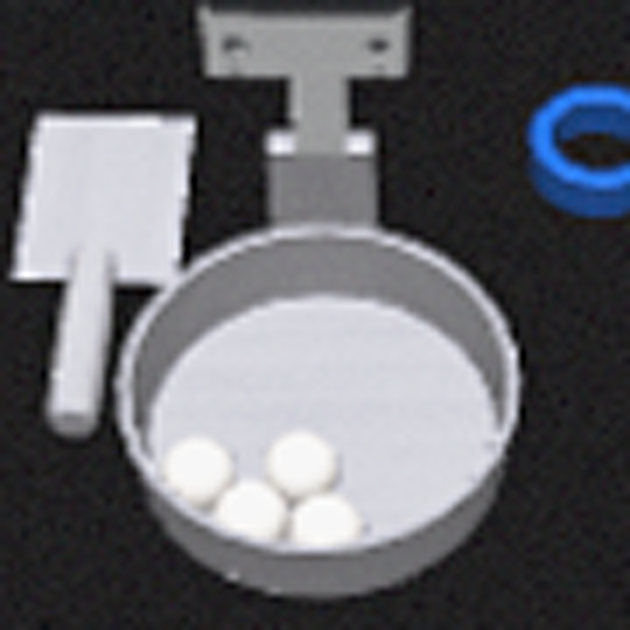

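```bash
python3 - <<'E'
from h import *
plan(pose(418,-2.4,46.5,-14,0))
E
```

```text
tcp [417.1  -2.3  58.1] ang -14.1 w 8.9 t 29.5
[[-0.04, -0.01, 1.16], [-0.001, -0.116, -0.001]] rows>=0.8
```

Call:
arm_command:
  deltas:
    - [[0, 0, 0.4], [0, -0.04, 0], 0]
    - [[0, 0, 0.8], [0, -0.08, 0], 0]
    - [[0, 0, 1.15], [0, -0.116, 0], 0]
    - [[0, 0, 1.2], [0, -0.116, 0], 0.25]
    - [[0, 0, 1.2], [0, -0.116, 0], 0.25]
    - [[0, 0, 1.3], [0, -0.116, 0], 0.25]
    - [[0, 0, 1.4], [0, -0.116, 0], 0]
    - [[0, 0, 1.4], [0, -0.116, 0], 0]
    - [[0, 0, 1.4], [0, -0.116, 0], 0]
    - [[0, 0, 1.4], [0, -0.116, 0], 0]

```text
clock: 30.5
tcp_pos: [418.7, -2.6, 44.3]
orientation: [[0.97, -0.243, 0.001], [-0.243, -0.97, 0.001], [0.001, -0.001, -1.0]]
wrist_force: [0.7, 0.5, -0.4]
grip_width: 9.4
```

Call:
arm_command:
  deltas:
    - [[0, 0, 0], [0, 0, 0], 0]
    - [[0, 0, 0], [0, 0, 0], 0]
    - [[0, 0, 0], [0, 0, 0], 0]
    - [[0, 0, 0], [0, 0, 0], 0]
    - [[0, 0, 0], [0, 0, 0], 0]
    - [[0, 0, 0], [0, 0, 0], 0]
    - [[0, 0, 0], [0, 0, 0], 0]
    - [[0, 0, 0], [0, 0, 0], 0]

```text
clock: 31.3
tcp_pos: [418.7, -2.6, 44.3]
orientation: [[0.97, -0.243, 0.001], [-0.243, -0.97, 0.001], [0.001, -0.001, -1.0]]
wrist_force: [-0.3, 0.3, -0.8]
grip_width: 9.6
```

```bash
python3 - <<'E'
from h import *
s=get_state();p,R=s["tcp_pos"],s["orientation"];print(s["wrist_force"],s["wrist_torque"])
h=np.degrees(np.arctan2(R[1,0],R[0,0]));u=np.array([np.cos(np.radians(h)),np.sin(np.radians(h)),0])
E=p+9*u; E[2]=0        # tab-side base edge
def about(t,dz):
    T=np.radians(t);v=p-E;r=v@u;z=v[2]   # rotate so that +u side rises
    q=E+u*(r*np.cos(T)-z*np.sin(T))+np.array([0,0,r*np.sin(T)+z*np.cos(T)+dz]);return pose(*q,h,t)
plan(*[about(t,-min(t,3)) for t in range(1,10)])
balls(np.array([494,-21.5]))
E
```

```text
[-0.3  0.3 -0.8] [-0.  -0.1  0. ]
tcp [418.7  -2.6  44.3] ang -14.1 w 9.6 t 31.3
[[-0.08, 0.0, 0.12], [-0.001, 0.017, -0.0]] rows>=0.1
[[-0.15, 0.0, 0.23], [-0.001, 0.034, -0.0]] rows>=0.2
[[-0.23, 0.0, 0.35], [-0.001, 0.051, -0.0]] rows>=0.3
[[-0.31, 0.0, 0.37], [-0.001, 0.069, -0.0]] rows>=0.5
[[-0.38, 0.0, 0.39], [-0.001, 0.086, -0.0]] rows>=0.6
[[-0.46, 0.0, 0.42], [-0.001, 0.104, -0.0]] rows>=0.7
[[-0.53, 0.0, 0.44], [-0.001, 0.121, -0.0]] rows>=0.8
[[-0.61, 0.0, 0.47], [-0.001, 0.139, -0.0]] rows>=0.9
[[-0.68, 0.0, 0.49], [-0.001, 0.156, -0.0]] rows>=1.0
balls [(53, array([ 10., -49.])), (50, array([ 17., -11.])), (51, array([ 34., -33.])), (50, array([45., -8.]))]
```

Call:
arm_command:
  deltas:
    - [[-0.08, 0, 0.1], [0, 0.017, 0], 0]
    - [[-0.15, 0, 0.2], [0, 0.034, 0], 0]
    - [[-0.23, 0, 0.3], [0, 0.051, 0], 0]
    - [[-0.3, 0, 0.3], [0, 0.069, 0], 0]
    - [[-0.38, 0, 0.3], [0, 0.086, 0], 0]
    - [[-0.46, 0, 0.3], [0, 0.104, 0], 0]
    - [[-0.53, 0, 0.3], [0, 0.121, 0], 0]
    - [[-0.53, 0, 0.3], [0, 0.121, 0], 0]
    - [[-0.53, 0, 0.3], [0, 0.121, 0], 0]
    - [[-0.53, 0, 0.3], [0, 0.121, 0], 0]

```text
clock: 32.35
tcp_pos: [415.2, -1.8, 42.8]
orientation: [[0.962, -0.243, 0.122], [-0.241, -0.97, -0.03], [0.126, -0.001, -0.992]]
wrist_force: [-1.2, -0.8, 6.5]
grip_width: 9.2
```

```bash
python3 - <<'E'
from h import *
s=get_state();print(s["wrist_force"],s["wrist_torque"])
balls(np.array([494,-21.5]),25)
E
```

```text
[-1.2 -0.8  6.5] [-0.1  0.   0. ]
balls [(48, array([-40., -38.])), (102, array([-19.,   3.])), (49, array([-18., -21.]))]
```

Call:
arm_command:
  deltas:
    - [[0, 0, 0], [0, 0, 0], 0]
    - [[0, 0, -0.1], [0, 0, 0], 0]
    - [[0, 0, -0.3], [0, 0, 0], 0]
    - [[0.05, 0, -0.6], [0, 0, 0], 0]
    - [[0.1, 0, -1], [0, 0, 0], 0]
    - [[0.15, 0, -1.4], [0, 0, 0], 0]
    - [[0.2, 0, -1.8], [0, 0, 0], 0]
    - [[0.25, 0, -2.2], [0, 0, 0], 0]
    - [[0.3, 0, -2.5], [0, 0, 0], 0]
    - [[0.3, 0, -2.5], [0, 0, 0], 0]

```text
clock: 33.4
tcp_pos: [415.5, -2.0, 68.7]
orientation: [[0.962, -0.243, 0.123], [-0.241, -0.97, -0.03], [0.127, -0.001, -0.992]]
wrist_force: [0.4, -0.5, -4.8]
grip_width: 9.7
```

```bash
cat >> h.py <<'E'
def chk():
    s=get_state();p,R=s["tcp_pos"],s["orientation"];u=np.array([R[0,0],R[1,0]]);u/=np.linalg.norm(u)
    print("F",s["wrist_force"],"T",s["wrist_torque"],"w %.1f"%s["grip_width"],"tcp",p,"tilt %.1f"%np.degrees(np.arcsin(R[2,0])))
    c=p[:2]+79*u;print("c",c);balls(np.append(c,0),p[2]-47+22)
    # rim ellipse fit in scene -> dish centre + apparent tilt
    i=capture("scene");return i
E
python3 - <<'E'
from h import *
i=chk();s=get_state();crop("scene",i,proj("scene",[480,-15,80]),45,7,"pics/l3.png")
g=cv2.cvtColor(i,cv2.COLOR_RGB2GRAY)
# far rim front edge and tab-side edge along the dish axis, compared with level / tilted models
p,R=s["tcp_pos"],s["orientation"]
h=np.arctan2(R[1,0],R[0,0]);u=np.array([np.cos(h),np.sin(h),0])
col=proj("scene",p+79*u)[0];x=int(col);print("profile",x,g[150:260,x-1:x+2].mean(1).astype(int).tolist())
for t in(-4,0,4,8):
    T=np.radians(t);X=u*np.cos(T)+np.array([0,0,np.sin(T)]);Z=np.array([0,0,np.cos(T)])-u*np.sin(T)
    o=p+ (R[:,2]*-18.8) + 79*X-66*Z
    print(t,"nearrim",proj("scene",o-75*X+40*Z),"farrim",proj("scene",o+75*X+40*Z),"farbase",proj("scene",o+70*X))
E
```

```text
F [ 0.4 -0.5 -4.8] T [ 0.1  0.3 -0. ] w 9.7 tcp [415.5  -2.   68.7] tilt 7.3
c [492.1 -21.2]
balls [(95, array([-48.,   6.])), (48, array([-58., -18.])), (47, array([-49.,  35.]))]
profile 266 [155, 156, 157, 156, 155, 155, 156, 156, 157, 155, 156, 155, 154, 156, 157, 151, 125, 130, 131, 133, 131, 131, 131, 131, 131, 128, 156, 208, 139, 146, 148, 144, 199, 251, 248, 247, 247, 247, 245, 239, 237, 247, 247, 247, 246, 246, 243, 232, 201, 167, 184, 215, 212, 212, 211, 213, 214, 213, 213, 213, 214, 214, 214, 214, 214, 213, 215, 203, 112, 120, 118, 121, 123, 120, 120, 123, 115, 35, 28, 31, 33, 32, 28, 29, 32, 30, 30, 33, 33, 32, 28, 32, 30, 29, 32, 32, 35, 31, 32, 32, 27, 28, 33, 27, 29, 33, 30, 30, 31, 31]
-4 nearrim [267.5 176.6] farrim [265.7 223.7] farbase [266.2 230.5]
0 nearrim [267.5 177.1] farrim [265.6 221.8] farbase [266.1 229.7]
4 nearrim [267.5 177.5] farrim [265.4 219.7] farbase [265.9 228.6]
8 nearrim [267.5 177.8] farrim [265.3 217.2] farbase [265.7 227.2]
```

```bash
cat >> h.py <<'E'
def dish_to(c,zu,head,t,hz=66):
    """TCP pose that puts the dish's underside centre at c, height zu, tilted t (far side up)"""
    T=np.radians(t);h=np.radians(head);u=np.array([np.cos(h),np.sin(h),0]);k=np.array([0,0,1.])
    X=u*np.cos(T)+k*np.sin(T);Z=k*np.cos(T)-u*np.sin(T)
    return pose(*(np.array([*c,zu])-79*X+(hz-18.8)*Z),head,t)
E
python3 - <<'E'
from h import *
s=get_state()["tcp_pos"]
plan(pose(*s[:2]+[0,-3],178,-14.1,7.3),dish_to((706,-175),148,-17,7),dish_to((706,-175),136,-17,7))
E
```

```text
tcp [414.9  -1.8  68. ] ang -14.1 w 9.3 t 33.5
[[1.45, 0.28, -10.9], [-0.001, 0.002, 0.001]] rows>=2.2
[[25.32, 9.29, -8.62], [-0.007, -0.004, 0.051]] rows>=5.7
[[25.17, 9.29, -7.43], [-0.007, -0.004, 0.051]] rows>=5.6
```

Call:
arm_command:
  deltas:
    - [[0.05, 0, -0.3], [0, 0, 0], 0]
    - [[0.1, 0, -0.8], [0, 0, 0], 0]
    - [[0.2, 0, -1.5], [0, 0, 0], 0]
    - [[0.3, 0, -2.3], [0, 0, 0], 0]
    - [[0.4, 0, -3.2], [0, 0, 0], 0]
    - [[0.55, 0, -4.2], [0, 0, 0], 0]
    - [[0.65, 0, -5.2], [0, 0, 0], 0]
    - [[0.8, 0, -6.2], [0, 0, 0], 0]
    - [[0.9, 0, -7], [0, 0, 0], 0]
    - [[1, 0, -7.6], [0, 0, 0], 0]

```text
clock: 34.5
tcp_pos: [415.6, -2.1, 145.7]
orientation: [[0.962, -0.243, 0.123], [-0.241, -0.97, -0.03], [0.126, -0.001, -0.992]]
wrist_force: [-0.1, -0.6, -3.9]
grip_width: 9.7
```

```bash
python3 - <<'E'
from h import *
i=chk();plan(dish_to((706,-175),148,-17,7))
E
```

```text
F [-0.1 -0.6 -3.9] T [0.1 0.3 0. ] w 9.7 tcp [415.6  -2.1 145.7] tilt 7.3
c [492.2 -21.2]
balls [(104, array([-48.,   6.])), (51, array([-60., -18.])), (48, array([-50.,  36.]))]
tcp [416.   -2.2 145.8] ang -14.1 w 9.5 t 34.6
[[24.23, 9.29, -0.86], [-0.007, -0.006, 0.051]] rows>=5.2
```

Call:
arm_command:
  deltas:
    - [[0.3, 0.1, -0.1], [0, 0, 0], 0]
    - [[0.9, 0.35, -0.2], [0, 0, 0.002], 0]
    - [[1.7, 0.65, -0.3], [0, 0, 0.004], 0]
    - [[2.7, 1.05, -0.5], [0, 0, 0.006], 0]
    - [[3.8, 1.45, -0.6], [-0.001, -0.001, 0.008], 0]
    - [[5, 1.9, -0.7], [-0.001, -0.001, 0.01], 0]
    - [[6.2, 2.4, -0.8], [-0.002, -0.001, 0.013], 0]
    - [[7.4, 2.85, -0.8], [-0.002, -0.002, 0.016], 0]
    - [[8.6, 3.3, -0.8], [-0.003, -0.002, 0.018], 0]
    - [[9.8, 3.75, -0.8], [-0.003, -0.002, 0.02], 0]

```text
clock: 35.6
tcp_pos: [501.1, -62.6, 166.3]
orientation: [[0.957, -0.263, 0.121], [-0.261, -0.965, -0.032], [0.125, -0.001, -0.992]]
wrist_force: [0.9, 0.8, -4.0]
grip_width: 9.4
```

```bash
python3 - <<'E'
from h import *
s=get_state();print(s["grip_width"],s["wrist_force"]);plan(dish_to((706,-175),148,-17,7))
E
```

```text
9.3574192063018 [ 0.9  0.8 -4. ]
tcp [501.1 -62.6 166.3] ang -15.2 w 9.4 t 35.6
[[14.43, 5.2, -0.09], [-0.004, -0.004, 0.031]] rows>=3.1
```

Call:
arm_command:
  deltas:
    - [[1.1, 0.4, -0.1], [0, 0, 0.002], 0]
    - [[2.3, 0.8, -0.2], [0, 0, 0.005], 0]
    - [[3.6, 1.3, -0.3], [0, 0, 0.008], 0]
    - [[5, 1.8, -0.3], [-0.001, -0.001, 0.01], 0]
    - [[6.4, 2.3, -0.3], [-0.001, -0.001, 0.013], 0]
    - [[7.8, 2.8, -0.3], [-0.002, -0.002, 0.016], 0]
    - [[9.2, 3.3, -0.2], [-0.002, -0.002, 0.019], 0]
    - [[10.5, 3.8, -0.2], [-0.003, -0.003, 0.022], 0]
    - [[11.7, 4.2, -0.1], [-0.003, -0.003, 0.025], 0]
    - [[12.8, 4.6, -0.1], [-0.003, -0.003, 0.028], 0]

```text
clock: 36.6
tcp_pos: [612.2, -140.9, 183.0]
orientation: [[0.95, -0.29, 0.117], [-0.288, -0.957, -0.034], [0.122, -0.001, -0.993]]
wrist_force: [-0.4, 0.3, -3.5]
grip_width: 9.5
```

```bash
python3 - <<'E'
from h import *
i=chk();plan(dish_to((706,-175),148,-17,7),dish_to((706,-175),136,-17,7))
E
```

```text
F [-0.4  0.3 -3.5] T [0.1 0.3 0. ] w 9.5 tcp [ 612.2 -140.9  183. ] tilt 7.0
c [ 687.8 -163.8]
balls [(247, array([-61., -74.])), (149, array([-47.,   7.])), (74, array([-58., -17.])), (75, array([-46.,  36.]))]
tcp [ 612.6 -141.4  183.4] ang -16.9 w 9.4 t 36.7
[[1.51, 0.49, 0.01], [-0.001, -0.001, 0.002]] rows>=0.3
[[1.36, 0.49, 1.2], [-0.001, -0.001, 0.002]] rows>=0.4
```

Balls held at the tab side. I move the last bit over the tip and then hold for about 3.5 s.

Call:
arm_command:
  deltas:
    - [[0.5, 0.15, 0], [0, 0, 0], 0]
    - [[0.9, 0.3, 0.2], [0, 0, 0], 0]
    - [[1.2, 0.4, 0.5], [0, 0, 0], 0]
    - [[1.4, 0.5, 0.8], [0, 0, 0], 0]
    - [[1.4, 0.5, 1], [0, 0, 0], 0]
    - [[1.4, 0.5, 1.1], [0, 0, 0], 0]
    - [[1.4, 0.5, 1.1], [0, 0, 0], 0]
    - [[1.4, 0.5, 1.1], [0, 0, 0], 0]
    - [[1.4, 0.5, 1.1], [0, 0, 0], 0]
    - [[1.4, 0.5, 1.1], [0, 0, 0], 0]

```text
clock: 37.7
tcp_pos: [625.8, -150.6, 174.4]
orientation: [[0.95, -0.29, 0.118], [-0.288, -0.957, -0.035], [0.123, -0.001, -0.992]]
wrist_force: [-0.2, 0.6, -3.2]
grip_width: 9.7
```

```bash
python3 - <<'E'
from h import *
s=get_state();p,R=s["tcp_pos"],s["orientation"];print(p,s["grip_width"])
X,Z=R[:,0],-R[:,2];o=p+18.8*Z+79*X-66*Z;print("underside centre (if no slip)",o)
i=capture("scene");g=cv2.cvtColor(i,cv2.COLOR_RGB2GRAY)
c=proj("scene",o+40*Z);x=int(c[0]);r0=int(c[1])-45;print(x,r0,g[r0:r0+110,x-1:x+2].mean(1).astype(int).tolist())
print("near rim",proj("scene",o-75*X+40*Z),"far rim",proj("scene",o+75*X+40*Z),"far base",proj("scene",o+70*X),"left/right",[proj("scene",o+k*75*R[:,1]+40*Z) for k in(-1,1)])
y=int(c[1]);print("row",y,[int(v) for v in g[y-1:y+2,x-60:x+60].mean(0)])
cv2.imwrite("pics/view.png",cv2.resize(i[130:340,110:360],None,fx=3,fy=3)[:,:,::-1])
E
```

```text
[ 625.8 -150.6  174.4] 9.738499088558402
underside centre (if no slip) [ 706.4 -175.   137.3]
214 207 [156, 157, 158, 162, 152, 153, 147, 130, 131, 133, 131, 131, 131, 132, 132, 132, 130, 148, 196, 175, 142, 144, 146, 146, 150, 208, 248, 248, 247, 247, 247, 246, 245, 241, 232, 241, 247, 247, 247, 247, 247, 247, 246, 243, 236, 219, 181, 170, 217, 211, 209, 211, 211, 211, 212, 214, 212, 211, 213, 213, 213, 214, 214, 211, 213, 211, 216, 215, 212, 212, 214, 213, 213, 214, 196, 110, 118, 120, 120, 120, 117, 118, 122, 148, 179, 198, 204, 209, 208, 200, 195, 182, 154, 110, 59, 35, 27, 32, 32, 30, 31, 33, 32, 30, 32, 30, 28, 27, 28, 31]
near rim [220.2 226.2] far rim [208.4 281.6] far base [210.8 291.6] left/right [array([250.6, 254.3]), array([178.8, 250.5])]
row 252 [216, 229, 236, 235, 240, 243, 242, 242, 242, 242, 241, 241, 241, 241, 241, 241, 241, 241, 241, 240, 240, 240, 241, 241, 241, 235, 196, 130, 106, 111, 114, 116, 117, 117, 132, 171, 207, 216, 214, 213, 214, 212, 213, 212, 211, 212, 211, 212, 212, 212, 211, 211, 211, 211, 204, 193, 197, 206, 210, 214, 213, 209, 197, 186, 174, 178, 198, 215, 212, 214, 213, 213, 213, 213, 213, 214, 213, 214, 214, 212, 215, 214, 214, 213, 215, 214, 213, 214, 215, 214, 216, 205, 157, 114, 136, 195, 195, 53, 28, 30, 30, 30, 34, 30, 29, 31, 30, 33, 30, 31, 30, 30, 31, 31, 31, 30, 34, 31, 33, 28]
```

Call:
arm_command:
  deltas:
    - [[0, 0, 0], [0, 0, 0], 0]
    - [[0, 0, 0], [0, 0, 0], 0]
    - [[0, 0, 0], [0, 0, 0], 0]
    - [[0, 0, 0], [0, 0, 0], 0]
    - [[0, 0, 0], [0, 0, 0], 0]
    - [[0, 0, 0], [0, 0, 0], 0]
    - [[0, 0, 0], [0, 0, 0], 0]
    - [[0, 0, 0], [0, 0, 0], 0]
    - [[0, 0, 0], [0, 0, 0], 0]
    - [[0, 0, 0], [0, 0, 0], 0]

```text
clock: 38.75
tcp_pos: [625.8, -150.6, 174.4]
orientation: [[0.95, -0.29, 0.118], [-0.288, -0.957, -0.035], [0.123, -0.001, -0.992]]
wrist_force: [-0.5, 0.1, -4.3]
grip_width: 9.3
```

Call:
arm_command:
  deltas:
    - [[0, 0, 0], [0, 0, 0], 0]
    - [[0, 0, 0], [0, 0, 0], 0]
    - [[0, 0, 0], [0, 0, 0], 0]
    - [[0, 0, 0], [0, 0, 0], 0]
    - [[0, 0, 0], [0, 0, 0], 0]
    - [[0, 0, 0], [0, 0, 0], 0]
    - [[0, 0, 0], [0, 0, 0], 0]
    - [[0, 0, 0], [0, 0, 0], 0]
    - [[0, 0, 0], [0, 0, 0], 0]
    - [[0, 0, 0], [0, 0, 0], 0]

```text
clock: 39.75
tcp_pos: [625.8, -150.6, 174.4]
orientation: [[0.95, -0.29, 0.118], [-0.288, -0.957, -0.035], [0.123, -0.001, -0.992]]
wrist_force: [-0.2, 0.4, -3.4]
grip_width: 9.2
```

Call:
arm_command:
  deltas:
    - [[0, 0, 0], [0, 0, 0], 0]
    - [[0, 0, 0], [0, 0, 0], 0]
    - [[0, 0, 0], [0, 0, 0], 0]
    - [[0, 0, 0], [0, 0, 0], 0]
    - [[0, 0, 0], [0, 0, 0], 0]
    - [[0, 0, 0], [0, 0, 0], 0]
    - [[0, 0, 0], [0, 0, 0], 0]
    - [[0, 0, 0], [0, 0, 0], 0]
    - [[0, 0, 0], [0, 0, 0], 0]
    - [[0, 0, 0], [0, 0, 0], 0]

```text
clock: 40.75
tcp_pos: [625.8, -150.6, 174.4]
orientation: [[0.95, -0.29, 0.118], [-0.288, -0.957, -0.035], [0.123, -0.001, -0.992]]
wrist_force: [0.4, 0.1, -3.9]
grip_width: 9.2
```

```bash
python3 - <<'E'
from h import *
s=get_state();print(s["grip_width"],s["tcp_pos"],s["wrist_force"],s["q"])
p,R=s["tcp_pos"],s["orientation"];X,Z=R[:,0],-R[:,2];o=p-47.2*Z+79*X;H=np.array([507,-321.])
plan(dish_to((680,-190),150,-20,7),dish_to(H,110,-40,7))
# heater top: bright aluminium vs white housing is hard; check circle by edges in the top view
i=capture("top");g=cv2.cvtColor(i,cv2.COLOR_RGB2GRAY)
x,y=map(int,proj("top",[507,-321,60]));sub=cv2.resize(g[y-45:y+45,x-45:x+45],None,fx=4,fy=4,interpolation=cv2.INTER_CUBIC)
c=cv2.HoughCircles(cv2.GaussianBlur(sub,(0,0),2),cv2.HOUGH_GRADIENT,1,200,param1=40,param2=15,minRadius=105,maxRadius=140)
for a in (c[0] if c is not None else []): print("heater circle r px",a[2]/4, onz("top",x-45+a[0]/4-.4,y-45+a[1]/4-.4,60))
E
```

```text
9.190449005876603 [ 625.8 -150.6  174.4] [ 0.4  0.1 -3.9] [-24.1   8.1  96.    1.   68.9  -7.5]
tcp [ 625.8 -150.6  174.4] ang -16.9 w 9.2 t 40.8
[[-1.9, 1.74, -1.53], [-0.007, -0.001, 0.054]] rows>=0.6
[[-14.38, 16.45, 0.94], [-0.05, -0.001, 0.4]] rows>=4.4
heater circle r px 31.65 [ 503.9 -321.9   60. ]
```

Call:
arm_command:
  deltas:
    - [[-0.13, 0.15, -0.2], [0, 0, 0.004], 0]
    - [[-0.46, 0.53, -0.5], [-0.002, 0, 0.013], 0]
    - [[-1, 1.13, -0.8], [-0.003, 0, 0.027], 0]
    - [[-1.7, 1.96, -1], [-0.006, 0, 0.048], 0]
    - [[-2.56, 2.94, -1.1], [-0.009, 0, 0.071], 0]
    - [[-3.5, 4, -1.1], [-0.012, 0, 0.097], 0]
    - [[-4.4, 5.05, -1.1], [-0.015, 0, 0.123], 0]
    - [[-5.3, 6.1, -1.1], [-0.019, 0, 0.148], 0]
    - [[-6.2, 7.15, -1.1], [-0.022, 0, 0.174], 0]
    - [[-7.1, 8.2, -1], [-0.025, 0, 0.2], 0]

```text
clock: 41.8
tcp_pos: [532.4, -208.9, 175.5]
orientation: [[0.872, -0.478, 0.109], [-0.474, -0.878, -0.059], [0.124, -0.001, -0.992]]
wrist_force: [-0.3, -1.0, -3.6]
grip_width: 9.3
```

```bash
python3 - <<'E'
from h import *
s=get_state();print(s["grip_width"],s["wrist_force"]);plan(dish_to((505,-321.5),105,-40,7))
E
```

```text
9.338555642473061 [-0.3 -1.  -3.6]
tcp [ 532.4 -208.9  175.5] ang -28.6 w 9.3 t 41.8
[[-5.64, 9.53, 2.64], [-0.025, -0.002, 0.198]] rows>=2.3
```

Call:
arm_command:
  deltas:
    - [[-0.6, 1, 0.1], [-0.003, 0, 0.02], 0]
    - [[-1.3, 2.2, 0.3], [-0.006, 0, 0.045], 0]
    - [[-2, 3.4, 0.6], [-0.009, 0, 0.07], 0]
    - [[-2.7, 4.6, 0.9], [-0.012, 0, 0.095], 0]
    - [[-3.4, 5.8, 1.2], [-0.015, 0, 0.12], 0]
    - [[-4.1, 6.9, 1.5], [-0.018, 0, 0.143], 0]
    - [[-4.7, 7.9, 1.9], [-0.02, 0, 0.165], 0]
    - [[-5.2, 8.7, 2.2], [-0.022, 0, 0.18], 0]
    - [[-5.5, 9.3, 2.5], [-0.024, 0, 0.193], 0]
    - [[-5.6, 9.5, 2.6], [-0.025, 0, 0.198], 0]

```text
clock: 42.8
tcp_pos: [440.3, -267.6, 142.2]
orientation: [[0.759, -0.644, 0.094], [-0.639, -0.765, -0.079], [0.123, -0.0, -0.992]]
wrist_force: [-0.1, -0.0, -3.3]
grip_width: 9.4
```

```bash
python3 - <<'E'
from h import *
s=get_state();p,R=s["tcp_pos"],s["orientation"];X,Z=R[:,0],-R[:,2];o=p-47.2*Z+79*X;print("underside",o,s["grip_width"])
E=lambda z,t:dish_to((505,-321.5),z,-40,t)
plan(*[E(z,7) for z in(100,90,80,74,70)],E(66,5),E(62,2),E(60,0),E(58,0))
E
```

```text
underside [ 504.8 -321.8  105.1] 9.393544700694271
tcp [ 440.3 -267.6  142.2] ang -40.1 w 9.4 t 42.8
[[-0.06, -0.03, 0.5], [-0.0, -0.001, -0.001]] rows>=0.1
[[-0.18, -0.03, 1.49], [-0.0, -0.001, -0.001]] rows>=0.3
[[-0.3, -0.02, 2.48], [-0.0, -0.001, -0.001]] rows>=0.5
[[-0.38, -0.02, 3.08], [-0.0, -0.001, -0.001]] rows>=0.6
[[-0.43, -0.02, 3.47], [-0.0, -0.001, -0.001]] rows>=0.7
[[-0.31, -0.02, 3.6], [-0.0, -0.036, -0.001]] rows>=0.7
[[-0.08, -0.03, 3.6], [-0.0, -0.088, -0.001]] rows>=0.7
[[0.08, -0.03, 3.54], [-0.0, -0.123, -0.001]] rows>=0.8
[[0.06, -0.03, 3.74], [-0.0, -0.123, -0.001]] rows>=0.8
```

Call:
arm_command:
  deltas:
    - [[-0.06, 0, 0.5], [0, 0, 0], 0]
    - [[-0.15, 0, 1.2], [0, 0, 0], 0]
    - [[-0.24, 0, 2], [0, 0, 0], 0]
    - [[-0.32, 0, 2.6], [0, 0, 0], 0]
    - [[-0.38, 0, 3.1], [0, 0, 0], 0]
    - [[-0.42, 0, 3.4], [0, 0, 0], 0]
    - [[-0.36, 0, 3.55], [0, -0.02, 0], 0]
    - [[-0.3, 0, 3.6], [0, -0.036, 0], 0]
    - [[-0.2, 0, 3.6], [0, -0.06, 0], 0]
    - [[-0.08, 0, 3.6], [0, -0.088, 0], 0]

```text
clock: 43.8
tcp_pos: [443.5, -270.2, 106.8]
orientation: [[0.765, -0.644, 0.026], [-0.643, -0.765, -0.022], [0.034, -0.0, -0.999]]
wrist_force: [0.3, -0.3, -4.5]
grip_width: 9.6
```

```bash
python3 - <<'E'
from h import *
s=get_state();print(s["wrist_force"],s["wrist_torque"],s["grip_width"])
plan(dish_to((505,-321.5),60,-40,0),dish_to((505,-321.5),59,-40,0))
E
```

```text
[ 0.3 -0.3 -4.5] [ 0.1  0.1 -0. ] 9.627140849994964
tcp [ 443.5 -270.2  106.8] ang -40.1 w 9.6 t 43.8
[[0.1, -0.02, -0.04], [-0.0, -0.034, -0.001]] rows>=0.2
[[0.1, -0.02, 0.06], [-0.0, -0.034, -0.001]] rows>=0.2
```

Call:
arm_command:
  deltas:
    - [[0.05, 0, 0], [0, -0.017, 0], 0]
    - [[0.1, 0, 0.05], [0, -0.034, 0], 0]
    - [[0.1, 0, 0.1], [0, -0.034, 0], 0]
    - [[0.1, 0, 0.2], [0, -0.034, 0], 0]
    - [[0.1, 0, 0.3], [0, -0.034, 0], 0]
    - [[0.1, 0, 0.35], [0, -0.034, 0], 0]

```text
clock: 44.4
tcp_pos: [444.4, -271.0, 104.3]
orientation: [[0.765, -0.644, 0.0], [-0.644, -0.765, 0.0], [-0.0, -0.0, -1.0]]
wrist_force: [-4.1, 3.7, 6.7]
grip_width: 9.2
```

```bash
python3 - <<'E'
from h import *
i=chk()
E
```

```text
F [-4.1  3.7  6.7] T [ 0.5  0.6 -0. ] w 9.2 tcp [ 444.4 -271.   104.3] tilt -0.0
c [ 504.8 -321.8]
balls [(52, array([-60.,  -0.])), (54, array([-52.,  27.])), (1131, array([60., 14.])), (56, array([-31.,  46.])), (54, array([-31.,   7.])), (9, array([ 75., -32.]))]
```

Call:
arm_command:
  deltas:
    - [[0, 0, 0], [0, 0, 0], 0.15]
    - [[0, 0, 0], [0, 0, 0], 0.3]
    - [[0, 0, 0], [0, 0, 0], 0.45]
    - [[0, 0, 0], [0, 0, 0], 0.45]
    - [[0, 0, -2], [0, 0, 0], 0.45]
    - [[0, 0, -5], [0, 0, 0], 0.45]
    - [[0, 0, -9], [0, 0, 0], 0.45]
    - [[0, 0, -12], [0, 0, 0], 0.45]

```text
clock: 45.3
tcp_pos: [444.7, -271.3, 226.5]
orientation: [[0.765, -0.644, 0.002], [-0.644, -0.765, -0.001], [0.002, 0.0, -1.0]]
wrist_force: [1.0, -0.1, 0.0]
grip_width: 42.5
```

```bash
python3 - <<'E'
from h import *
balls(np.array([505,-321.5,0]),79)
i=capture("scene")
# bars: bright tops in top view
k=capture("top");m=(k.min(2)>215).astype(np.uint8)*255;a,b=map(int,proj("top",[705,50,60]))
z=np.zeros_like(m);z[b-25:b+30,a-50:a+60]=m[b-25:b+30,a-50:a+60]
B=[]
for c in cv2.findContours(cv2.resize(z,None,fx=1,fy=1),cv2.RETR_EXTERNAL,cv2.CHAIN_APPROX_NONE)[0]:
    if cv2.contourArea(c)>15:
        M=cv2.moments(c);p=onz("top",M["m10"]/M["m00"],M["m01"]/M["m00"],60);print("bar top",p,cv2.contourArea(c));B.append(p)
# refine with scene: bar silhouettes' top-face centroid
m=(i.min(2)>205).astype(np.uint8)
n,l,st,ce=cv2.connectedComponentsWithStats(m)
for p in B:
    q=proj("scene",p);j=np.argmin(np.hypot(*(ce[1:]-q).T))+1;print("scene top",onz("scene",*ce[j],60),st[j,4])
E
```

```text
balls [(53, array([-59.,   1.])), (54, array([-51.,  28.])), (12, array([-68., -62.])), (1060, array([60., 11.])), (55, array([-30.,  47.])), (56, array([-30.,   8.])), (28, array([ 78., -23.]))]
bar top [697.3 127.7  60. ] 45.5
bar top [699.2  43.6  60. ] 46.0
bar top [716.  -25.3  60. ] 47.0
scene top [695.8 127.5  60. ] 75
scene top [698.4  42.7  60. ] 77
scene top [715.2 -26.   60. ] 82
```

```bash
python3 - <<'E'
from h import *
plan(pose(560,-100,225,-36),pose(697,127.5,140,-31))
for n,s in(("C",(41,41)),("A",(57,14.5)),("B",(14.5,57))):print(n,tray2w(*s))
E
```

```text
tcp [ 445.5 -272.   226.6] ang -40.1 w 42.4 t 45.5
[[-2.3, -20.53, 0.15], [0.0, -0.005, -0.071]] rows>=4.1
[[-6.5, -46.77, 8.62], [0.001, -0.005, -0.158]] rows>=9.6
C [487.6 378.6]
A [518.5 381.4]
B [461.6 361.8]
```

Call:
arm_command:
  deltas:
    - [[-2.3, -20.5, 0], [0, 0, -0.07], 0.45]
    - [[-2.3, -20.5, 0], [0, 0, -0.07], 0.45]
    - [[-2.3, -20.5, 0], [0, 0, -0.07], 0.45]
    - [[-2.3, -20.5, 0], [0, 0, -0.07], 0.45]
    - [[-6.5, -46.8, 8.6], [0, 0, -0.158], 0.45]
    - [[-6.5, -46.8, 8.6], [0, 0, -0.158], 0.45]
    - [[-6.5, -46.8, 8.6], [0, 0, -0.158], 0.45]
    - [[-6.5, -46.8, 8.6], [0, 0, -0.158], 0.45]
    - [[-6.5, -46.8, 8.6], [0, 0, -0.158], 0.45]
    - [[-6.5, -46.8, 8.6], [0, 0, -0.158], 0.45]

```text
clock: 46.45
tcp_pos: [696.3, 130.4, 136.0]
orientation: [[0.858, -0.514, -0.001], [-0.514, -0.858, -0.003], [0.001, 0.003, -1.0]]
wrist_force: [0.3, 0.0, 1.0]
grip_width: 42.1
```

```bash
python3 - <<'E'
from h import *
plan(pose(697,127.5,90,-31),pose(697,127.5,32,-31),pose(697,127.5,120,-31))
E
```

```text
tcp [696.3 130.4 136. ] ang -30.9 w 42.1 t 46.5
[[0.21, 0.2, 4.6], [0.003, -0.001, 0.001]] rows>=0.9
[[0.2, 0.18, 10.4], [0.003, -0.001, 0.001]] rows>=2.1
[[0.21, 0.21, 1.6], [0.003, -0.001, 0.001]] rows>=0.3
```

Call:
arm_command:
  deltas:
    - [[0.2, 0.2, 1.5], [0, 0, 0], 0.45]
    - [[0.2, 0.2, 4], [0, 0, 0], 0.45]
    - [[0.2, 0.2, 7], [0, 0, 0], 0.45]
    - [[0.2, 0.2, 9.5], [0, 0, 0], 0.45]
    - [[0.2, 0.2, 10.3], [0, 0, 0], 0.45]
    - [[0.2, 0.2, 10.3], [0, 0, 0], 0]
    - [[0.2, 0.2, 10.3], [0, 0, 0], 0]
    - [[0.2, 0.2, 10.3], [0, 0, 0], 0]
    - [[0.2, 0.2, 10.3], [0, 0, 0], 0]
    - [[0.2, 0.2, 10.3], [0, 0, 0], 0]

```text
clock: 47.45
tcp_pos: [697.5, 127.4, 34.1]
orientation: [[0.858, -0.514, 0.001], [-0.514, -0.858, -0.003], [0.002, 0.002, -1.0]]
wrist_force: [-0.3, 0.3, -0.7]
grip_width: 5.7
```

Call:
arm_command:
  deltas:
    - [[0, 0, 0], [0, 0, 0], 0]
    - [[0, 0, 0], [0, 0, 0], 0]
    - [[0, 0, -1.5], [0, 0, 0], 0]
    - [[0, 0, -4], [0, 0, 0], 0]
    - [[0, 0, -8], [0, 0, 0], 0]
    - [[0, 0, -11], [0, 0, 0], 0]

```text
clock: 48.05
tcp_pos: [698.2, 127.8, 147.8]
orientation: [[0.858, -0.514, 0.003], [-0.514, -0.858, -0.003], [0.005, 0.001, -1.0]]
wrist_force: [0.2, -0.8, 0.6]
grip_width: 0.4
```

```bash
python3 - <<'E'
from h import *
print(get_state()["wrist_force"])
C=tray2w(41,41)
plan(pose(*C,130,-26),pose(*C,39,-26))
E
```

```text
[ 0.2 -0.8  0.6]
tcp [698.2 127.8 147.8] ang -30.9 w 0.4 t 48.0
[[-30.96, -10.7, 1.62], [0.001, -0.005, -0.086]] rows>=6.6
[[-31.0, -10.71, 10.72], [0.001, -0.005, -0.086]] rows>=6.9
```

```bash
python3 - <<'E'
from h import *
i=capture("scene");m=(i.min(2)>205).astype(np.uint8)
n,l,st,ce=cv2.connectedComponentsWithStats(m)
for j in range(1,n):
    if 20<st[j,4]<250: print(ce[j],st[j,2:],onz("scene",*ce[j],60),onz("scene",*ce[j],22))
print("pred",proj("scene",[697,127.5,60]),proj("scene",[697,127.5,0]))
crop("scene",i,proj("scene",[690,110,60]),50,6,"pics/miss.png")
print(i[225:275:3,330:372:3].min(2))
E
```

```text
[198.1  10.9] [ 14  27 178] [-477.6  -78.2   60. ] [-547.4  -74.8   22. ]
[370.    4.2] [ 26  10 207] [-371.5  572.3   60. ] [-437.   601.7   22. ]
[467.5   7.9] [ 18  21 228] [-258.6  923.4   60. ] [-319.6  966.8   22. ]
[500.8   6.9] [ 7 16 43] [-235.7 1049.7   60. ] [-295.7 1098.3   22. ]
[487.5  13.3] [ 7 12 54] [-205.5  977.8   60. ] [-264.3 1023.4   22. ]
[496.7  25.3] [ 5 16 25] [-121.6  969.4   60. ] [-177.1 1014.7   22. ]
[484.9  28.2] [12 15 91] [-114.1  918.3   60. ] [-169.4  961.6   22. ]
[202.   39.4] [ 13  21 140] [-281.2  -88.7   60. ] [-343.1  -85.7   22. ]
[507.9  34.6] [ 6  9 24] [-57.  977.4  60. ] [-109.9 1023.    22. ]
[512.4  68.7] [ 31  26 246] [130.3 887.   60. ] [ 84.9 929.   22. ]
[385.9 173. ] [11  9 75] [474.9 311.6  60. ] [443.2 330.6  22. ]
[162. 181.] [13  7 31] [ 365.  -278.7   60. ] [ 328.9 -283.2   22. ]
[120.4 204.8] [ 7  9 23] [ 422.8 -388.6   60. ] [ 389.  -397.5   22. ]
[346.3 253.2] [10  9 75] [695.8 127.5  60. ] [672.9 139.1  22. ]
[312.  261.1] [12 10 77] [698.4  42.7  60. ] [675.7  51.   22. ]
[285.  273.1] [13 11 82] [715.2 -26.   60. ] [693
[... 423 characters left out ...]
9  28  28  33  28  29  32  31  31  29  32  34  31]
 [ 34  32  27  29  25  27  27  28  30  26  35  32  30  33]
 [ 25  32  24  30  26  30  30  27  30  32  37  28  35  28]
 [ 36  29  27  30 145 187 134  47  28  27  30  32  32  21]
 [ 29  21  30  32 227 247 247 255  31  26  31  30  32  34]
 [ 26  27  32  29 252 247 247 205  35  27  32  30  32  33]
 [ 30  35  31  25 181 168 162  59  31  34  23  32  37  28]
 [ 26  23  32  33 176 170 174  21  24  25  29  32  32  32]
 [ 27  30  30  42 176 174 176  28  31  37  33  18  30  22]
 [ 27  23  31  86 175 174 164  30  32  32  28  31  26  24]
 [ 33  32  31  22  66 160 139  31  29  29  22  31  27  26]
 [ 30  30  30  32  24  32  30  30  24  33  31  33  31  36]]
```

Call:
arm_command:
  deltas:
    - [[0, 0, 1], [0, 0, 0], 0.5]
    - [[0, 0, 2], [0, 0, 0], 0.5]
    - [[0, 0, 3], [0, 0, 0], 0.5]
    - [[0, 0, 3], [0, 0, 0], 0.5]
    - [[0, 0, 3], [0, 0, 0], 0.5]
    - [[0, 0, 3], [0, 0, 0], 0.5]
    - [[0, 0, 5], [0, 0, 0], 0.5]
    - [[0, 0, 8], [0, 0, 0], 0.5]
    - [[0, 0, 11], [0, 0, 0], 0.5]
    - [[0, 0, 11.5], [0, 0, 0], 0.5]

```text
clock: 49.1
tcp_pos: [700.0, 127.5, 34.9]
orientation: [[0.858, -0.514, 0.006], [-0.514, -0.858, -0.003], [0.007, -0.0, -1.0]]
wrist_force: [-0.8, 0.4, 0.0]
grip_width: 47.5
```

```bash
python3 - <<'E'
from h import *
s=get_state();print(s["tcp_pos"],s["wrist_force"],s["grip_width"])
a=capture("scene");b=capture("top")
crop("scene",a,proj("scene",[690,110,60]),40,5,"pics/a.png");crop("top",b,proj("top",[690,110,60]),40,5,"pics/b.png")
c=np.hstack([cv2.imread("pics/a.png"),cv2.imread("pics/b.png")]);cv2.imwrite("pics/miss2.png",c)
E
```

```text
[700.  127.5  34.9] [-0.8  0.4  0. ] 47.46350840755218
```

View pics/miss2.png

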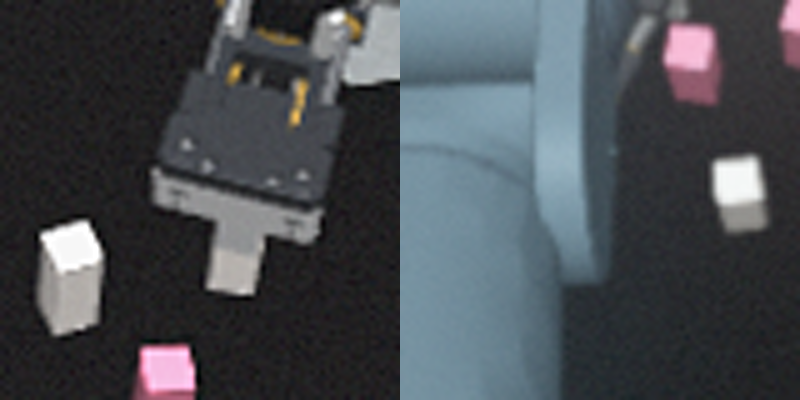

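The last picture shows the fingers straddling the bar. I close again and watch the width.

Call:
arm_command:
  deltas:
    - [[-0.2, -0.1, 0], [0, 0, 0], 0.5]
    - [[-0.2, -0.1, 0], [0, 0, 0], 0.5]
    - [[-0.2, -0.1, 0], [0, 0, 0], 0]
    - [[-0.2, -0.1, 0], [0, 0, 0], 0]
    - [[-0.2, -0.1, 0], [0, 0, 0], 0]
    - [[-0.2, -0.1, 0], [0, 0, 0], 0]
    - [[-0.2, -0.1, 0], [0, 0, 0], 0]

```text
clock: 49.9
tcp_pos: [701.3, 129.5, 38.6]
orientation: [[0.858, -0.514, 0.011], [-0.514, -0.858, -0.003], [0.011, -0.003, -1.0]]
wrist_force: [0.5, 0.4, 0.1]
grip_width: 10.6
```

Call:
arm_command:
  deltas:
    - [[0, 0, 0], [0, 0, 0], 0]
    - [[0, 0, 0], [0, 0, 0], 0]
    - [[0, 0, 0], [0, 0, 0], 0]

```text
clock: 50.2
tcp_pos: [701.3, 129.5, 38.5]
orientation: [[0.858, -0.514, 0.011], [-0.514, -0.858, -0.003], [0.011, -0.003, -1.0]]
wrist_force: [0.0, 0.4, -0.1]
grip_width: 0.5
```

```bash
python3 - <<'E'
from h import *
s=get_state();p,R=s["tcp_pos"],s["orientation"];print(p,s["q"],s["effort"])
i=capture("scene");a=proj("scene",[690,110,60]);print("crop origin",a-40)
for n,v in(("tcp",p),("near finger tip",p+R[:,0]*6),("bar top",[697,127.5,60]),("bar base",[697,127.5,0]),("tcp if z=60",[p[0],p[1],60])):print(n,proj("scene",v))
g=i.min(2);print("cols 328..366 step2");
for r in range(225,275,2):print(r,g[r,328:368:2])
E
```

```text
[701.3 129.5  38.5] [ 1.5 29.3 84.2 -0.2 65.9 32.4] [ -0.  -49.4 -29.1   0.1  -0.1   0. ]
crop origin [298.5 212.6]
tcp [346.9 259.9]
near finger tip [346.3 261.9]
bar top [346.5 253.6]
bar base [343.9 267.1]
tcp if z=60 [347.9 254.9]
cols 328..366 step2
225 [33 32 32 32 26 53 63 63 74 84 68 72 63 55 47 40 48 69 65 69]
227 [24 28 30 32 30 57 98 66 80 57 39 52 67 65 69 69 64 71 67 67]
229 [29 32 31 23 27 76 86 56 88 52 38 42 39 42 42 52 74 70 64 69]
231 [29 31 22 32 25 90 65 71 87 42 43 41 40 42 41 38 71 75 52 58]
233 [ 30  31  35  55  58  66  68  80  65 123 155 121  89  62  40  52  66  89
 108  62]
235 [ 28  35  51  70  68  68  65  71  70  70  88 125 142 148 146  52  67 102
 110  59]
237 [ 25  33  62  69  68  70  69  72  65  70  67  70  69  65  77  66  63 139
  63  31]
239 [ 32  33  71  59 124  55  68  68  67  70  71  69  70  69  73  66  68  95
  29  26]
241 [27 36 73 71 70 71 64 67 73 71 72 72 73 68 71 70 68 70 68 27]
243 [ 34  48  59  82  79  77 160  59  69  72  70  72  71  72  67  69  62  70
  72  27]
245 [ 24 133  46  35  40  49  76  73  76  74  66  65  69  72  68 115 107  72
  6
[... 482 characters left out ...]
 241 255 237 116 135 133 152 150  93
  34  27]
259 [ 21  32  38  33  27  34  66 177 171 174 172 152  22  28  26  52 112  36
  27  33]
261 [ 26  27  22  32  21  26 102 175 171 171 175 148  27  33  30  28  28  27
  23  31]
263 [ 33  33  26  25  31  27 121 171 173 171 175  67  27  25  33  28  30  33
  32  32]
265 [ 32  32  26  32  31  29 134 173 175 172 174  20  31  20  36  31  29  28
  26  29]
267 [ 28  29  27  26  29  29 150 174 172 174 160  21  30  22  32  29  38  29
  31  32]
269 [ 28  31  30  28  27  22 169 162 169 184 151  23  33  27  34  32  25  30
  31  31]
271 [20 28 32 30 36 31 29 24 21 17 20 33 32 30 30 29 30 31 34 33]
273 [29 34 30 32 20 34 35 27 29 22 29 30 28 37 30 28 31 32 34 27]
```

```bash
python3 - <<'E'
from h import *
def corners(p,R): return [proj("scene",p+R@np.array([88,k,-97])).round(1).tolist() for k in(-37,37)]
_,R0=pose(0,0,0,-12.1);p0=np.array([459.2,-14.4,77.9]);o=proj("scene",[520,-25,80]).astype(int)-50
print("ref predicted",corners(p0,R0),"seen L,R",o+np.array([197,120])/6,o+np.array([382,122])/6)
s=get_state();p,R=s["tcp_pos"],s["orientation"]
print("now predicted",corners(p,R),"seen approx (330,252) (362,259)")
for dx,dz in((0,20),(0,40),(-30,0),(-15,20),(30,0)):print(dx,dz,corners(p+np.array([dx,0,dz]),R))
E
```

```text
ref predicted [[281.2, 185.8], [249.2, 186.4]] seen L,R [249.8 173. ] [280.7 173.3]
now predicted [[359.8, 272.6], [325.6, 263.5]] seen approx (330,252) (362,259)
0 20 [[361.0, 267.6], [326.3, 258.5]]
0 40 [[362.2, 262.4], [327.0, 253.2]]
-30 0 [[355.2, 260.8], [321.7, 252.1]]
-15 20 [[358.6, 261.6], [324.3, 252.6]]
30 0 [[364.5, 284.8], [329.7, 275.4]]
```

```bash
python3 - <<'E'
from h import *
_,R=pose(0,0,0,-12.1);p=np.array([458,-13.3,188.4])
print("tabpre pred tip outer/inner",proj("scene",p+R[:,0]*45),proj("scene",p+R[:,0]*33),"seen (265.5,155.6)")
_,R=pose(0,0,0,-30.9);p=np.array([700,127.5,34.9])
for k in(24,36):print("miss2 near tip",k,proj("scene",p+R[:,0]*k),"z+35",proj("scene",p+R[:,0]*k+[0,0,35]))
print("seen finger/light boundary (346.5,262.6), light bottom 270.6")
a=cv2.imread("pics/a.png");print("light vs finger colour",a[270,235],a[235,235],a[300,75],"bar2 top",a[245,75])
s=get_state();p,R=s["tcp_pos"],s["orientation"]
print("closed finger tip now",proj("scene",p+R[:,0]*12))
E
```

```text
tabpre pred tip outer/inner [265.4 168.1] [265.4 164.4] seen (265.5,155.6)
miss2 near tip 24 [343.5 268.6] z+35 [345.  260.6]
miss2 near tip 36 [342.4 272.8] z+35 [343.9 264.9]
seen finger/light boundary (346.5,262.6), light bottom 270.6
light vs finger colour [173 178 181] [147 145 146] [168 172 178] bar2 top [247 247 247]
closed finger tip now [345.8 263.9]
```

```bash
python3 - <<'E'
from h import *
plan(pose(697,127.5,40,-31),pose(697,127.5,4,-31))
E
```

```text
tcp [701.3 129.5  38.5] ang -30.9 w 0.3 t 50.2
[[-0.26, 0.39, -0.15], [-0.003, -0.011, 0.002]] rows>=0.1
[[-0.3, 0.4, 3.45], [-0.003, -0.011, 0.002]] rows>=0.7
```

The pictures agree that the real fingertips sit about 30 mm higher than the reported TCP. That also explains the shallow tab grip. I open, descend gently and watch the force.

Call:
arm_command:
  deltas:
    - [[-0.3, 0.4, -1], [0, -0.01, 0], 0.55]
    - [[-0.3, 0.4, -1], [0, -0.01, 0], 0.55]
    - [[-0.3, 0.4, -1], [0, -0.01, 0], 0.55]
    - [[-0.3, 0.4, -1], [0, -0.01, 0], 0.55]
    - [[-0.3, 0.4, -1], [0, -0.01, 0], 0.55]
    - [[-0.3, 0.4, -1], [0, -0.01, 0], 0.55]
    - [[-0.3, 0.4, -0.5], [0, -0.01, 0], 0.55]
    - [[-0.3, 0.4, 0.3], [0, -0.01, 0], 0.55]
    - [[-0.3, 0.4, 1], [0, -0.01, 0], 0.55]
    - [[-0.3, 0.4, 1.5], [0, -0.01, 0], 0.55]

```text
clock: 51.25
tcp_pos: [696.0, 127.6, 21.9]
orientation: [[0.858, -0.514, 0.001], [-0.514, -0.858, 0.002], [-0.0, -0.002, -1.0]]
wrist_force: [0.4, -0.2, -0.4]
grip_width: 51.9
```

Call:
arm_command:
  deltas:
    - [[0, 0, 0.3], [0, 0, 0], 0.5]
    - [[0, 0, 0.8], [0, 0, 0], 0.5]
    - [[0, 0, 1.2], [0, 0, 0], 0.5]
    - [[0, 0, 1.5], [0, 0, 0], 0.5]
    - [[0, 0, 1.5], [0, 0, 0], 0]
    - [[0, 0, 1.5], [0, 0, 0], 0]
    - [[0, 0, 1.5], [0, 0, 0], 0]
    - [[0, 0, 1.5], [0, 0, 0], 0]
    - [[0, 0, 1.5], [0, 0, 0], 0]
    - [[0, 0, 1.5], [0, 0, 0], 0]

```text
clock: 52.25
tcp_pos: [696.3, 127.6, 7.3]
orientation: [[0.858, -0.514, 0.002], [-0.514, -0.858, 0.002], [0.0, -0.003, -1.0]]
wrist_force: [-0.4, 0.0, 0.7]
grip_width: 21.9
```

Call:
arm_command:
  deltas:
    - [[0, 0, 0], [0, 0, 0], 0]
    - [[0, 0, 0], [0, 0, 0], 0]
    - [[0, 0, -1], [0, 0, 0], 0]
    - [[0, 0, -4], [0, 0, 0], 0]
    - [[0, 0, -8], [0, 0, 0], 0]
    - [[0, 0, -11], [0, 0, 0], 0]
    - [[0, 0, -11], [0, 0, 0], 0]

```text
clock: 52.95
tcp_pos: [700.0, 127.6, 124.4]
orientation: [[0.858, -0.513, 0.012], [-0.513, -0.858, 0.002], [0.009, -0.009, -1.0]]
wrist_force: [0.4, 0.2, -0.6]
grip_width: 21.5
```

```bash
python3 - <<'E'
from h import *
print(get_state()["wrist_force"])
plan(pose(*tray2w(41,41),122,-26))
E
```

```text
[ 0.4  0.2 -0.6]
tcp [700.  127.6 124.4] ang -30.9 w 21.5 t 53.0
[[-31.12, -10.64, 0.04], [-0.008, -0.01, -0.085]] rows>=6.6
```

Call:
arm_command:
  deltas:
    - [[-2, -0.7, 0], [0, 0, -0.005], 0]
    - [[-6, -2, 0], [0, 0, -0.015], 0]
    - [[-10, -3.4, 0], [-0.002, -0.003, -0.03], 0]
    - [[-14, -4.8, 0], [-0.003, -0.004, -0.04], 0]
    - [[-18, -6.2, 0], [-0.004, -0.005, -0.05], 0]
    - [[-22, -7.5, 0], [-0.005, -0.006, -0.06], 0]
    - [[-26, -8.9, 0], [-0.006, -0.008, -0.07], 0]
    - [[-29, -9.9, 0], [-0.007, -0.01, -0.08], 0]
    - [[-30.8, -10.5, 0], [-0.008, -0.01, -0.085], 0]
    - [[-31.1, -10.6, 0], [-0.008, -0.01, -0.085], 0]

```text
clock: 53.95
tcp_pos: [484.0, 379.6, 120.4]
orientation: [[0.9, -0.435, -0.004], [-0.435, -0.9, -0.001], [-0.003, 0.003, -1.0]]
wrist_force: [0.4, -0.3, -0.7]
grip_width: 22.1
```

```bash
python3 - <<'E'
from h import *
plan(pose(*tray2w(41,41),15,-26));
E
```

```text
tcp [484.  379.6 120.4] ang -25.8 w 22.1 t 54.0
[[0.4, -0.1, 10.54], [0.003, 0.003, 0.003]] rows>=2.1
```

Call:
arm_command:
  deltas:
    - [[0.4, -0.1, 1], [0, 0, 0], 0]
    - [[0.4, -0.1, 3], [0, 0, 0], 0]
    - [[0.4, -0.1, 5.5], [0, 0, 0], 0]
    - [[0.4, -0.1, 7], [0, 0, 0], 0]
    - [[0.4, -0.1, 7.5], [0, 0, 0], 0]
    - [[0.4, -0.1, 7.5], [0, 0, 0], 0]

```text
clock: 54.55
tcp_pos: [487.5, 377.9, 44.3]
orientation: [[0.9, -0.436, -0.005], [-0.436, -0.9, -0.002], [-0.004, 0.004, -1.0]]
wrist_force: [-0.2, -0.4, -0.2]
grip_width: 22.1
```

```bash
python3 - <<'E'
from h import *
plan(pose(*tray2w(41,41),15,-26));
E
```

```text
tcp [487.5 377.9  44.3] ang -25.9 w 22.1 t 54.5
[[-0.01, -0.08, 2.93], [0.004, 0.004, 0.002]] rows>=0.6
```

Now lower to the floor, release with a small opening, and rise.

Call:
arm_command:
  deltas:
    - [[0, -0.05, 0.8], [0.004, 0.004, 0], 0]
    - [[0, -0.05, 1.6], [0.004, 0.004, 0], 0]
    - [[0, -0.05, 2.3], [0.004, 0.004, 0], 0]
    - [[0, -0.05, 2.8], [0.004, 0.004, 0], 0]
    - [[0, -0.05, 3], [0.004, 0.004, 0], 0]
    - [[0, -0.05, 3], [0.004, 0.004, 0], 0]

```text
clock: 55.15
tcp_pos: [487.8, 378.4, 14.4]
orientation: [[0.9, -0.436, 0.0], [-0.436, -0.9, -0.0], [0.0, -0.0, -1.0]]
wrist_force: [-0.3, 0.4, -1.1]
grip_width: 21.8
```

Call:
arm_command:
  deltas:
    - [[0, 0, 0], [0, 0, 0], 0.3]
    - [[0, 0, 0], [0, 0, 0], 0.36]
    - [[0, 0, 0], [0, 0, 0], 0.36]
    - [[0, 0, -2], [0, 0, 0], 0.36]
    - [[0, 0, -5], [0, 0, 0], 0.4]
    - [[0, 0, -9], [0, 0, 0], 0.45]
    - [[0, 0, -12], [0, 0, 0], 0.5]
    - [[0, 0, -12], [0, 0, 0], 0.5]

```text
clock: 55.95
tcp_pos: [491.0, 380.2, 140.4]
orientation: [[0.9, -0.436, 0.01], [-0.436, -0.9, 0.005], [0.007, -0.009, -1.0]]
wrist_force: [0.8, 0.8, 0.5]
grip_width: 46.8
```

```bash
cat >> h.py <<'E'
def bright(n="top",c=(497,350),r=35,th=215,z=67):
    k=capture(n).min(2);a,b=proj(n,[*c,z]).astype(int);m=np.zeros_like(k);m[b-r:b+r,a-r:a+r]=(k[b-r:b+r,a-r:a+r]>th)*255
    nn,l,st,ce=cv2.connectedComponentsWithStats(m)
    for j in range(1,nn):
        if st[j,4]>12: p=onz(n,*ce[j],z);print(n,"bright",st[j,4],"world@%d"%z,p[:2],"tray",w2tray(p))
E
python3 - <<'E'
from h import *
bright("top");bright("scene")
plan(pose(600,150,110,4.5),pose(699,43.2,60,4.5))
E
```

```text
top bright 74 world@67 [488.5 379.5] tray [42.2 40.5]
scene bright 52 world@67 [486.4 378.9] tray [40.7 42.2]
scene bright 73 world@67 [479.8 307.8] tray [-26.1  17. ]
tcp [487.9 378.5 134.8] ang -25.9 w 47.0 t 56.0
[[20.05, 15.68, 2.48], [-0.001, -0.001, -0.53]] rows>=5.1
[[33.61, 20.98, 7.49], [-0.001, -0.001, -0.53]] rows>=8.1
```

Call:
arm_command:
  deltas:
    - [[4.5, 2.8, 0.3], [0, 0, -0.07], 0.5]
    - [[9, 5.6, 0.5], [0, 0, -0.14], 0.5]
    - [[13.5, 8.4, 1], [0, 0, -0.22], 0.5]
    - [[18, 11.2, 1.5], [0, 0, -0.3], 0.5]
    - [[22.5, 14, 3], [0, 0, -0.37], 0.5]
    - [[27, 16.8, 5], [0, 0, -0.45], 0.5]
    - [[31, 19.4, 6], [0, 0, -0.5], 0.5]
    - [[33.6, 21, 6.5], [0, 0, -0.53], 0.5]
    - [[33.6, 21, 6.5], [0, 0, -0.53], 0.5]
    - [[33.6, 21, 6.5], [0, 0, -0.53], 0.5]

```text
clock: 57.05
tcp_pos: [697.4, 42.2, 66.9]
orientation: [[0.997, 0.076, -0.003], [0.076, -0.997, 0.001], [-0.003, -0.001, -1.0]]
wrist_force: [-0.2, 1.3, -0.7]
grip_width: 46.9
```

```bash
python3 - <<'E'
from h import *
plan(pose(699,43.2,7,4.5))
E
```

```text
tcp [697.4  42.2  66.9] ang 4.4 w 46.9 t 57.0
[[0.19, -0.08, 5.99], [-0.001, 0.003, -0.002]] rows>=1.2
```

Call:
arm_command:
  deltas:
    - [[0.2, -0.1, 1.5], [0, 0, 0], 0.5]
    - [[0.2, -0.1, 3.5], [0, 0, 0], 0.5]
    - [[0.2, -0.1, 5], [0, 0, 0], 0.5]
    - [[0.2, -0.1, 6], [0, 0, 0], 0.5]
    - [[0.2, -0.1, 6], [0, 0, 0], 0.3]
    - [[0.2, -0.1, 6], [0, 0, 0], 0]
    - [[0.2, -0.1, 6], [0, 0, 0], 0]
    - [[0.2, -0.1, 6], [0, 0, 0], 0]
    - [[0.2, -0.1, 6], [0, 0, 0], 0]
    - [[0.2, -0.1, 6], [0, 0, 0], 0]

```text
clock: 58.05
tcp_pos: [700.0, 43.3, 8.2]
orientation: [[0.997, 0.076, -0.001], [0.076, -0.997, 0.001], [-0.001, -0.001, -1.0]]
wrist_force: [-0.4, -0.5, 3.5]
grip_width: 21.3
```

Call:
arm_command:
  deltas:
    - [[0, 0, 0], [0, 0, 0], 0]
    - [[0, 0, 0], [0, 0, 0], 0]
    - [[0, 0, -1], [0, 0, 0], 0]
    - [[0, 0, -4], [0, 0, 0], 0]
    - [[0, 0, -8], [0, 0, 0], 0]
    - [[0, 0, -11.5], [0, 0, 0], 0]
    - [[0, 0, -11.5], [0, 0, 0], 0]

```text
clock: 58.75
tcp_pos: [704.2, 42.9, 130.8]
orientation: [[0.997, 0.076, 0.011], [0.076, -0.997, 0.0], [0.011, 0.001, -1.0]]
wrist_force: [0.2, -0.2, -0.1]
grip_width: 21.7
```

```bash
python3 - <<'E'
from h import *
plan(pose(*tray2w(57,14.5),124,64))
E
```

```text
tcp [704.2  42.9 130.8] ang 4.4 w 21.7 t 58.8
[[-15.95, -35.17, 0.48], [0.006, -0.009, -1.041]] rows>=7.7
```

Call:
arm_command:
  deltas:
    - [[-0.6, -1.4, 0], [0, 0, -0.04], 0]
    - [[-2.2, -4.9, 0], [0, 0, -0.14], 0]
    - [[-4, -8.8, 0], [0, 0, -0.26], 0]
    - [[-5.7, -12.7, 0], [0, 0, -0.37], 0]
    - [[-7.5, -16.5, 0], [0, 0, -0.49], 0]
    - [[-9.3, -20.4, 0], [0, 0, -0.6], 0]
    - [[-11, -24.3, 0], [0, 0, -0.72], 0]
    - [[-12.8, -28.1, 0], [0, 0, -0.83], 0]
    - [[-14.7, -32.4, 0], [0.003, -0.005, -0.96], 0]
    - [[-15.9, -35.1, 0.3], [0.006, -0.009, -1.04], 0]

```text
clock: 59.75
tcp_pos: [515.1, 383.2, 123.9]
orientation: [[0.432, 0.902, -0.003], [0.902, -0.432, -0.001], [-0.002, -0.003, -1.0]]
wrist_force: [0.7, 0.1, -1.0]
grip_width: 21.9
```

Call:
arm_command:
  deltas:
    - [[0, 0, 0], [0, 0, 0], 0]
    - [[0, 0, 0], [0, 0, 0], 0]

```text
clock: 59.95
tcp_pos: [512.8, 383.3, 121.6]
orientation: [[0.43, 0.903, -0.007], [0.903, -0.43, -0.003], [-0.005, -0.005, -1.0]]
wrist_force: [-0.1, -0.9, -1.1]
grip_width: 21.8
```

```bash
python3 - <<'E'
from h import *
plan(pose(*tray2w(57,14.5),60,64),pose(*tray2w(57,14.5),15,64))
E
```

```text
tcp [512.8 383.3 121.6] ang 64.5 w 21.8 t 60.0
[[0.1, 0.62, 6.16], [-0.005, 0.005, 0.01]] rows>=1.2
[[0.13, 0.64, 10.66], [-0.005, 0.005, 0.01]] rows>=2.1
```

Call:
arm_command:
  deltas:
    - [[0.1, 0.6, 0.5], [-0.005, 0.005, 0.01], 0]
    - [[0.1, 0.6, 2], [-0.005, 0.005, 0.01], 0]
    - [[0.1, 0.6, 4], [-0.005, 0.005, 0.01], 0]
    - [[0.1, 0.6, 5.5], [-0.005, 0.005, 0.01], 0]
    - [[0.1, 0.6, 7], [-0.005, 0.005, 0.01], 0]
    - [[0.1, 0.6, 7.4], [-0.005, 0.005, 0.01], 0]
    - [[0.1, 0.6, 7.4], [-0.005, 0.005, 0.01], 0]

```text
clock: 60.65
tcp_pos: [517.8, 381.0, 46.6]
orientation: [[0.439, 0.898, -0.001], [0.898, -0.439, -0.001], [-0.002, -0.001, -1.0]]
wrist_force: [1.2, 0.5, -0.1]
grip_width: 21.4
```

```bash
python3 - <<'E'
from h import *
plan(pose(*tray2w(57,14.5),16,64))
E
```

```text
tcp [517.8 381.   46.6] ang 64.0 w 21.4 t 60.6
[[0.07, 0.04, 3.06], [-0.001, 0.002, -0.001]] rows>=0.6
```

Call:
arm_command:
  deltas:
    - [[0.05, 0.05, 0.8], [0, 0, 0], 0]
    - [[0.05, 0.05, 1.6], [0, 0, 0], 0]
    - [[0.05, 0.05, 2.4], [0, 0, 0], 0]
    - [[0.05, 0.05, 2.9], [0, 0, 0], 0]
    - [[0.05, 0.05, 3.1], [0, 0, 0], 0]
    - [[0.05, 0.05, 3.1], [0, 0, 0], 0]

```text
clock: 61.25
tcp_pos: [518.4, 381.0, 15.3]
orientation: [[0.439, 0.898, -0.002], [0.898, -0.439, -0.001], [-0.002, -0.001, -1.0]]
wrist_force: [-0.9, -0.9, -1.6]
grip_width: 21.9
```

Call:
arm_command:
  deltas:
    - [[0, 0, 0], [0, 0, 0], 0.3]
    - [[0, 0, 0], [0, 0, 0], 0.36]
    - [[0, 0, 0], [0, 0, 0], 0.36]
    - [[0, 0, -2], [0, 0, 0], 0.36]
    - [[0, 0, -5], [0, 0, 0], 0.4]
    - [[0, 0, -9], [0, 0, 0], 0.45]
    - [[0, 0, -12], [0, 0, 0], 0.5]
    - [[0, 0, -12], [0, 0, 0], 0.5]

```text
clock: 62.05
tcp_pos: [522.0, 382.9, 141.6]
orientation: [[0.439, 0.898, 0.008], [0.898, -0.439, 0.003], [0.006, 0.006, -1.0]]
wrist_force: [0.7, 0.2, 0.1]
grip_width: 46.6
```

```bash
python3 - <<'E'
from h import *
bright("top");bright("scene")
plan(pose(715.6,-25.6,75,-54),pose(715.6,-25.6,75,36))
E
```

```text
top bright 57 world@67 [518.7 379.2] tray [55.2 13.3]
top bright 74 world@67 [488.5 379.5] tray [42.2 40.5]
scene bright 53 world@67 [486.2 379. ] tray [40.7 42.5]
scene bright 73 world@67 [479.8 307.8] tray [-26.1  17. ]
scene bright 57 world@67 [517.4 381. ] tray [56.2 15.3]
tcp [518.9 381.4 135.7] ang 64.0 w 46.8 t 62.1
[[-27.92, 35.55, 6.1], [0.001, 0.001, 2.059]] rows>=13.7
[[-27.92, 35.55, 6.1], [0.0, 0.001, 0.488]] rows>=9.1
```

Call:
arm_command:
  deltas:
    - [[-2.8, 3.6, 0], [0, 0, 0.05], 0.5]
    - [[-5.6, 7.2, 0], [0, 0, 0.1], 0.5]
    - [[-8.4, 10.7, 0], [0, 0, 0.15], 0.5]
    - [[-11.2, 14.3, 0], [0, 0, 0.2], 0.5]
    - [[-14, 17.9, 0], [0, 0, 0.25], 0.5]
    - [[-16.8, 21.4, 1], [0, 0, 0.3], 0.5]
    - [[-19.6, 25, 2], [0, 0, 0.35], 0.5]
    - [[-22.4, 28.5, 4], [0, 0, 0.4], 0.5]
    - [[-25.2, 32, 5], [0, 0, 0.45], 0.5]
    - [[-27.9, 35.5, 6], [0, 0, 0.488], 0.5]

```text
clock: 63.15
tcp_pos: [713.7, -26.8, 72.1]
orientation: [[0.81, 0.586, -0.006], [0.586, -0.81, 0.0], [-0.004, -0.003, -1.0]]
wrist_force: [0.4, 0.3, -0.1]
grip_width: 46.6
```

Call:
arm_command:
  deltas:
    - [[0, 0, 0], [0, 0, 0], 0.5]
    - [[0, 0, 0], [0, 0, 0], 0.5]

```text
clock: 63.35
tcp_pos: [711.7, -27.2, 68.6]
orientation: [[0.811, 0.585, -0.011], [0.585, -0.811, 0.002], [-0.008, -0.008, -1.0]]
wrist_force: [-0.4, -0.6, -0.0]
grip_width: 47.2
```

```bash
python3 - <<'E'
from h import *
plan(pose(715.6,-25.6,7,36))
E
```

```text
tcp [711.7 -27.2  68.6] ang 35.8 w 47.2 t 63.4
[[0.46, 0.14, 6.15], [-0.008, 0.008, -0.004]] rows>=1.2
```

Call:
arm_command:
  deltas:
    - [[0.4, 0.1, 0.5], [-0.008, 0.008, 0], 0.5]
    - [[0.4, 0.1, 2], [-0.008, 0.008, 0], 0.5]
    - [[0.4, 0.1, 4], [-0.008, 0.008, 0], 0.5]
    - [[0.4, 0.1, 5.5], [-0.008, 0.008, 0], 0.5]
    - [[0.4, 0.1, 6.1], [-0.008, 0.008, 0], 0.4]
    - [[0.4, 0.1, 6.1], [-0.008, 0.008, 0], 0]
    - [[0.4, 0.1, 6.1], [-0.008, 0.008, 0], 0]
    - [[0.4, 0.1, 6.1], [-0.008, 0.008, 0], 0]
    - [[0.4, 0.1, 6.1], [-0.008, 0.008, 0], 0]
    - [[0.4, 0.1, 6.1], [-0.008, 0.008, 0], 0]

```text
clock: 64.35
tcp_pos: [715.6, -25.8, 8.6]
orientation: [[0.811, 0.585, 0.002], [0.585, -0.811, -0.0], [0.001, 0.001, -1.0]]
wrist_force: [-0.1, -0.0, 1.2]
grip_width: 22.0
```

Call:
arm_command:
  deltas:
    - [[0, 0, 0], [0, 0, 0], 0]
    - [[0, 0, 0], [0, 0, 0], 0]
    - [[0, 0, -1], [0, 0, 0], 0]
    - [[0, 0, -4], [0, 0, 0], 0]
    - [[0, 0, -8], [0, 0, 0], 0]
    - [[0, 0, -11.5], [0, 0, 0], 0]
    - [[0, 0, -11.5], [0, 0, 0], 0]

```text
clock: 65.05
tcp_pos: [719.6, -26.4, 131.7]
orientation: [[0.811, 0.585, 0.014], [0.585, -0.811, -0.003], [0.01, 0.011, -1.0]]
wrist_force: [-0.5, 0.4, 0.9]
grip_width: 21.6
```

```bash
python3 - <<'E'
from h import *
plan(pose(*tray2w(14.5,57),128,-26))
E
```

```text
tcp [719.6 -26.4 131.7] ang 35.8 w 21.6 t 65.0
[[1.77, -46.58, -0.1], [0.004, -0.015, 1.078]] rows>=9.3
```

Call:
arm_command:
  deltas:
    - [[0, -2, 0], [0, 0, 0.04], 0]
    - [[0.2, -6.5, 0], [0, 0, 0.14], 0]
    - [[0.4, -11.2, 0], [0, 0, 0.25], 0]
    - [[0.6, -16, 0], [0, 0, 0.37], 0]
    - [[0.8, -20.8, 0], [0, 0, 0.48], 0]
    - [[1, -25.6, 0], [0, 0, 0.59], 0]
    - [[1.1, -30.4, 0], [0, 0, 0.7], 0]
    - [[1.3, -35, 0], [0, -0.01, 0.81], 0]
    - [[1.5, -39, 0], [0.004, -0.015, 0.9], 0]
    - [[1.6, -42.5, 0], [0.004, -0.015, 1], 0]

```text
clock: 66.05
tcp_pos: [482.2, 329.0, 126.4]
orientation: [[0.929, -0.37, -0.002], [-0.37, -0.929, -0.001], [-0.002, 0.002, -1.0]]
wrist_force: [0.1, 0.3, -1.1]
grip_width: 21.6
```

```bash
python3 - <<'E'
from h import *
plan(pose(*tray2w(14.5,57),120,-26),pose(*tray2w(14.5,57),60,-26))
E
```

```text
tcp [482.2 329.  126.4] ang -21.7 w 21.6 t 66.0
[[-3.12, -2.29, 0.64], [0.002, 0.001, 0.075]] rows>=0.8
[[-3.11, -2.3, 6.64], [0.002, 0.001, 0.075]] rows>=1.5
```

Call:
arm_command:
  deltas:
    - [[-1.8, -1.3, 0.2], [0, 0, 0.04], 0]
    - [[-3, -2.2, 0.5], [0, 0, 0.075], 0]
    - [[-3.1, -2.3, 0.6], [0, 0, 0.075], 0]
    - [[-3.1, -2.3, 1], [0, 0, 0.075], 0]
    - [[-3.1, -2.3, 2.5], [0, 0, 0.075], 0]
    - [[-3.1, -2.3, 4], [0, 0, 0.075], 0]
    - [[-3.1, -2.3, 5.5], [0, 0, 0.075], 0]
    - [[-3.1, -2.3, 6.6], [0, 0, 0.075], 0]
    - [[-3.1, -2.3, 7.4], [0, 0, 0.075], 0]
    - [[-3.1, -2.3, 7.6], [0, 0, 0.075], 0]

```text
clock: 67.05
tcp_pos: [461.0, 361.2, 48.9]
orientation: [[0.899, -0.438, -0.004], [-0.438, -0.899, -0.002], [-0.003, 0.004, -1.0]]
wrist_force: [0.7, 0.6, -0.6]
grip_width: 22.1
```

```bash
python3 - <<'E'
from h import *
plan(pose(*tray2w(14.5,57),15.5,-26))
E
```

```text
tcp [461.  361.2  48.9] ang -26.0 w 22.1 t 67.0
[[0.04, -0.09, 3.34], [0.004, 0.003, -0.0]] rows>=0.7
```

Call:
arm_command:
  deltas:
    - [[0.05, -0.1, 0.8], [0.004, 0.003, 0], 0]
    - [[0.05, -0.1, 1.7], [0.004, 0.003, 0], 0]
    - [[0.05, -0.1, 2.6], [0.004, 0.003, 0], 0]
    - [[0.05, -0.1, 3.1], [0.004, 0.003, 0], 0]
    - [[0.05, -0.1, 3.4], [0.004, 0.003, 0], 0]
    - [[0.05, -0.1, 3.4], [0.004, 0.003, 0], 0]

```text
clock: 67.65
tcp_pos: [462.0, 362.2, 15.5]
orientation: [[0.899, -0.438, 0.0], [-0.438, -0.899, 0.0], [0.0, -0.0, -1.0]]
wrist_force: [-1.7, -1.4, 3.5]
grip_width: 21.9
```

Call:
arm_command:
  deltas:
    - [[0, 0, 0], [0, 0, 0], 0.3]
    - [[0, 0, 0], [0, 0, 0], 0.36]
    - [[0, 0, 0], [0, 0, 0], 0.36]
    - [[0, 0, -2], [0, 0, 0], 0.36]
    - [[0, 0, -5], [0, 0, 0], 0.4]
    - [[0, 0, -9], [0, 0, 0], 0.45]
    - [[0, 0, -13], [0, 0, 0], 0.5]
    - [[0, 0, -16], [0, 0, 0], 0.5]
    - [[0, 0, -16], [0, 0, 0], 0.5]

```text
clock: 68.55
tcp_pos: [464.9, 363.7, 181.3]
orientation: [[0.899, -0.438, 0.009], [-0.438, -0.899, 0.005], [0.006, -0.009, -1.0]]
wrist_force: [0.6, 0.2, 0.3]
grip_width: 46.9
```

```bash
python3 - <<'E'
from h import *
bright("top");bright("scene")
finddish("top",(505,-321.5))
balls(np.array([505,-321.5,0]),79)
bright("top",(505,-321.5),28,235,79)
i=capture("scene");g=cv2.cvtColor(i,cv2.COLOR_RGB2GRAY)
for h in(-40,):
    u=np.array([np.cos(np.radians(h)),np.sin(np.radians(h))]);p=np.array([505,-321.5])-79*u
    q=proj("scene",[*p,145]).astype(int);print("tab top px",q);print(g[q[1]-4:q[1]+8:2,q[0]-14:q[0]+14:2])
E
```

```text
top bright 72 world@67 [519.8 381.2] tray [57.4 13.2]
top bright 74 world@67 [488.5 379.5] tray [42.2 40.5]
top bright 74 world@67 [462.6 362.4] tray [15.5 56.3]
scene bright 51 world@67 [461.1 361.7] tray [14.2 57.5]
scene bright 53 world@67 [486.2 379. ] tray [40.7 42.5]
scene bright 73 world@67 [479.8 307.8] tray [-26.1  17. ]
scene bright 58 world@67 [517.6 381. ] tray [56.3 15.1]
ellipse ((395.59002685546875, 246.32147216796875), (77.07502746582031, 89.22496795654297), 107.66466522216797) centre [ 503.5 -321.7   40. ]
balls [(51, array([-59.,   1.])), (51, array([-50.,  28.])), (12, array([-68., -62.])), (1065, array([60., 12.])), (57, array([-30.,  47.])), (56, array([-30.,   9.])), (24, array([ 79., -23.]))]
top bright 37 world@79 [ 482.7 -275.9] tray [-549.4 -241.4]
top bright 39 world@79 [ 482.2 -314.4] tray [-584.3 -257.9]
top bright 34 world@79 [ 461.7 -294.9] tray [-575.7 -231. ]
top bright 40 world@79 [ 453.3 -322.1] tray [-603.8 -235.4]
tab top px [160 180]
[[ 33  27  32  34  32  29  24  26  31  34  29  33  34  30]
 [ 25  34  30  26  48 187 174 117  27  31  27  30  31  26]
 [ 32  35  24  33  84 205 220 220 218 126  71  34  30  35]
 [ 34  26  34  28  27 129 113 174 206 219 224 171  32  31]
 [ 31  35  22  31  29  98 123 121 120 136 209 186  66  23]
 [ 27  33  31  33  34  77 127 127 122 125 125 117  93  28]]
```

```bash
python3 -c "
from rig import job
print(job.finish_job())"
```

```text
the job is handed in; nothing more can be done
None
```

The job is handed in after about 69 s of robot time, and my last checks showed every item in its place. The hand-in reports no verdict.

**What was done**
- **Balls:** I tilted the tray about 44° at its ball corner, and all four balls rolled into the dish. I then set the tray back level on its mat with the stopper, cork and spacer in their compartments.
- **Dish:** I held it over the viewing pin for about 3.5 s, then stood it on the single heater.
- **Bars:** All three white bars are standing in the emptied compartment; I did not touch the pink ones.

**What my last checks showed** (both cameras, by numbers only)
- **Bars:** in the tray's frame they stand at about (42, 41), (57, 14) and (15, 57) mm, all inside the allowed range.
- **Balls and heater:** all four balls lie within about 55 mm of the dish's centre. The tab shows within 2 px (about 4 mm) of where it should be for a centred dish.
- **Robot:** the gripper was clear of everything at hand-in.

**What went wrong or disagreed**
- **Dish dropped once:** on the first lift the dish slipped out of the gripper and landed upright with all four balls still in it, about 4 cm from its start. I gripped it again and carried it with its far side about 7° up, so that the balls stayed by the tab. The viewing hold was therefore at 0.12 rad, inside the 0.2 rad limit but not exactly level.
- **Reported TCP height:** the real fingertips sit about 30 mm higher than the reported TCP. I found this when the first bar grasp closed on nothing; it also explains the shallow grip on the tab. I corrected for it on the bars.
- **Heater circle fit:** my final automatic circle fit picked up the heater as well as the dish, so I relied on the tab and ball positions instead.
- **Not re-checked at the end:** the picture limit was used up, so I did not look at the other bench items or the stopper and cork again before handing in.

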